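Load the hand-pumped wash tub and pump it

ROBOT

A 6-joint arm with a two-finger parallel gripper is mounted at the origin on the work surface. World frame = base frame: x ahead of the robot, y to its left, z up, the work surface at z = 0. Lengths are in mm, angles in rad, forces in N, time in s.
With the tool pointing down it reaches from about 275 to 750 mm from the base axis. Payload 10.2 kg.
Tool frame: the origin (TCP) lies midway between the tips of the shut fingers; the grasp point (between the pads) lies 19 mm behind it (ctrl.grip_depth is the distance from the TCP to the grasp point, in mm); y points along the fingers, x is the direction in which the jaws open and shut, and the axes are right-handed (so a half turn about y gives the same grasp; the last joint's range is limited). The gripper opens to 85 mm and grips with 20 to 120 N. Pads are 22 mm wide; open, the fingers measure 114 mm over their backs; the gripper's body (76 mm by 85 mm) begins 54 mm behind the grasp point. The pads swing forward as they close: fully open they stand 13 mm farther back than shut.
Start: joints at [0.943, 0.313, 1.498, -0, 1.331, -0.223], TCP at [206.776, 482.571, 203.894] pointing down, gripper open.
Joint ranges: [-2.94, 2.94], [-0.97, 2.17], [0.19, 2.56], [-1.23, 4.37], [0.02, 3.11], [-2.88, 2.88]. Speed limits (rad/s): [2.39, 2.39, 3.01, 3.14, 3.14, 3.14].

INTERFACE

Orientations are given as a unit quaternion [w, x, y, z].
In Python, from rig import ctrl gives the robot as it stands. The module is installed in compiled form; this text tells all that it offers.
- The arm moves only by the tool drive_tool, never from a script. Its arguments are lists of equal length, an entry for each row: "gripper": the closure, from 0 (fully open) to 1 (shut); "offset": the shift along the tool's x, y, z in m, a list of three; "turn": the turn about the tool's y in degrees. In form: {"gripper": [gripper, ...], "offset": [[tx, ty, tz], ...], "turn": [turn, ...]}. A call has 1 to 20 rows; each row shifts and turns the commanded pose from where the row before left it, along the tool's axes as they then stand; what a row does not reach is not made up. A row lasts 1/12 s, in which the tool goes at most 41.7 mm and 7.16 degrees, less where a joint would pass 70% of its speed; a pose out of reach is approached as far as the arm can. A call is refused whole if a number of a shift passes 0.0417 or a number of a turn 7.16, either way. A call with a gripper value outside its range is refused whole. The fingers move at their own pace and stop on an object; "force" is the grip in N (left out, the last holds). Time passes only in rows, so rows that do not move let the fingers close. It gives the time, the measured TCP pose, the force and the opening at its end, in the units of the state.
- ctrl.sense(): the state, without advancing time (a new reading comes with each control period).
- ctrl.capture(name): name is "scene" or "side" or "wrist"; returns (picture, depth): 400x640x3 uint8, red, green, blue; 400x640 float32, mm along the optical axis (not along the pixel's ray), 0 where there is no reading.
- ctrl.camera_params(name): a dict with "fovy" (degrees; the focal length in pixels is half the picture's height over the tangent of half this angle, whatever the lens; pixels are square), "cx", "cy" (the principal point, pixels), "view" (4x4, takes a point from world to camera coordinates); the wrist camera has in their place "tool_from_camera" (4x4, takes a point from camera to tool coordinates, whose origin is the TCP and whose axes are the tool frame's). Camera axes: x right, y down, z forward; pixel columns grow to the right and rows downward; lengths in mm; the calibration is good to about 2 mm. A picture is of the moment at which its call begins: read the wrist's pose just before it. camera_params takes no time and is no camera call.
- ctrl.finish_job(): hands the job in, once; it reports no verdict.
Trained networks look in the newest picture that a camera, given by its name, has taken for a name from the list of things; names that differ only in an ending like _2 or _b are one class to them, and where a whole thing is asked for, a point or a joint stands for the part that bears it (a point fixed in the world has none). Each returns a list of dicts, best first, with "score" (0 to 1); they miss things now and then, are a little off and sometimes report something else, mostly with a low value. They report only what shows in the picture. A call takes as long as a camera call. They do not tell look-alikes from the thing itself.
- ctrl.boxes_of(camera, query): "centre" ([x, y, z] in mm, in the coordinates of the camera as it stood for that picture, good to about 4 mm: the middle of the surface that is visible of it).
- ctrl.regions_of(camera, query): "mask" (400x640 bool, what is visible of it).
- ctrl.pinpoint(camera, query): "centre" ([x, y, z] in mm, in the coordinates of the camera as it stood for that picture, good to about 4 mm: a listed point, or the origin of a listed thing).
The state is a dict: "time_s": time; "joints": joint angles; "dq": joint speeds; "tau": joint torques, N m; "eef_pos": TCP position; "ee_rot": TCP orientation; "force": force on the tool from outside, world axes, zero at the start; "wrist_torque": the same for the moment, N m; "grip_width": opening from 0.0 (shut) to 1.0 (fully open).
Only numpy, scipy, OpenCV 4.12 (cv2) and the standard library are available. Lean on these libraries where they do the work, as an engineer would, in place of code of your own. Each camera call takes 0.05 s, during which the arm holds its last target.

TASK

Get the spray heads ready to wash: hold the flip-top box over the wash tub and turn it over so that its lid drops open and all the wash balls tumble into the tub, then stand the box upright on its rubber mat again with its lid shut and let go of it, and put every loose trigger head on the counter into the tub too. Once everything is in and the box is back, pump the tub's sprung hand lever through three full strokes, each fully down and fully back up, and leave it up. Leave the bottles, the pump dispenser and the scrub brush alone.

Things in the scene. Friction and masses are not known exactly. Their poses are not given: they have to be found in the camera images.
- WashTub: Open stainless wash tub, fixed to the counter: outside 250 mm along its x, 260 mm along its y, rim 130 mm above the counter, walls and floor 6 mm, a flat agitator disc with a low hub (to 16 mm) on its floor. Origin: centre of its underside, at counter height. A white pump housing (70 x 50 mm, 170 mm high, its bracket to 215 mm) stands at x = +100, y = -200 mm in this frame and carries the hand lever.
- PumpLever (a joint): Sprung hand lever of the tub. 0 = fully up (rest), 0.9 rad = fully down. It is about 200 mm long, pivots on a level axis along the tub's y at (+100, -200, 200) mm in the tub's frame, and its crossbar end points to the tub's -x; at rest it slopes up 30 degrees towards the crossbar. A preloaded spring (1.6 N m/rad) lifts it back whenever it is let go; pushing the crossbar down takes 3 N at the start and about 11 N at the bottom. It can be pushed from above with shut fingers.
- PumpLever_grip (a point): Middle of the lever's rubber crossbar (24 mm thick, 94 mm long along the tub's y). About 300 mm above the counter at rest, 130 mm when fully down; over a stroke it moves on an arc of radius 200 mm about the pivot. This frame turns with the lever.
- BoxMat: Thin dark rubber mat fixed on the counter, 150 mm along its x, 250 mm along its y, 4 mm thick; home of the flip-top box. Origin: centre of its underside.
- FlipBox: White plastic flip-top box, loose, about 0.3 kg with lid: 72 mm along its x, 190 mm along its y, 75 mm high (80 with lid), walls 3 mm. Origin: centre of its underside, z up through the lid. An upright fin handle sticks out of the middle of its -x side.
- FlipBox_handle (a point): Grip point of the fin handle: at (-70, 0, 45) mm in the box's frame, same axes. The fin is 16 mm thick along the box's y, 63 mm long (x from -36 to -99 mm) and 55 mm high (z from 17 to 72 mm). Grip it across its thickness, firmly (60 N or more), from above or leaning so that the fingers point down and towards the box.
- FlipLid (a joint): Lid of the flip-top box, hinged freely along the top edge of its +x side (away from the handle). 0 = shut, 1.3 rad = fully open. No catch: it stays shut by its weight while the box's top faces upwards, falls open once the box is tipped past about 90 degrees with the hinge edge lowest, and falls shut again when the box is upright.
- Ball1_center (a point): Centre of a knobbly plastic wash ball, 56 mm across, 40 g; it starts inside the shut flip-top box. Absent in some starts.
- Ball2_center (a point): Centre of a knobbly plastic wash ball, 56 mm across, 40 g; it starts inside the shut flip-top box. Absent in some starts.
- Ball3_center (a point): Centre of a knobbly plastic wash ball, 56 mm across, 40 g; it starts inside the shut flip-top box. Absent in some starts.
- Head1_barrel (a point): White spray-bottle trigger head, 60 g, standing on its screw collar (44 mm across, 26 mm high). This point is the centre of its level barrel, 60 mm above the head's foot; the barrel is 90 mm long along its x (nozzle end +x), 24 mm wide (y) and 24 mm high (48 to 72 mm). The collar's axis is 12 mm to -x of this point. Grip the barrel across its width. Absent in some starts.
- Head2_barrel (a point): White spray-bottle trigger head, 60 g, standing on its screw collar (44 mm across, 26 mm high). This point is the centre of its level barrel, 60 mm above the head's foot; the barrel is 90 mm long along its x (nozzle end +x), 24 mm wide (y) and 24 mm high (48 to 72 mm). The collar's axis is 12 mm to -x of this point. Grip the barrel across its width. Absent in some starts.
- Head3_barrel (a point): White spray-bottle trigger head, 60 g, standing on its screw collar (44 mm across, 26 mm high). This point is the centre of its level barrel, 60 mm above the head's foot; the barrel is 90 mm long along its x (nozzle end +x), 24 mm wide (y) and 24 mm high (48 to 72 mm). The collar's axis is 12 mm to -x of this point. Grip the barrel across its width. Absent in some starts.
- BottleA: Empty translucent blue bottle without head, 68 mm across, 195 mm tall, a bystander. Origin: centre of its foot.
- BottleB: Empty translucent blue bottle without head, 68 mm across, 195 mm tall, a bystander. Origin: centre of its foot.
- Dispenser: Stainless pump dispenser, 72 mm across, 186 mm tall, a bystander. Origin: centre of its foot.
- ScrubBrush: Grey plastic scrub brush, 50 x 140 x 75 mm, lying bristles down, a bystander. Origin: centre of its underside.
Things that resemble listed ones, but are neither listed nor needed, are in the scene too. What is shaped like the FlipBox but yellow is not meant. Leave any orange look-alike of the part that bears Head3_barrel alone.

How it is judged (in metres and radians):
On the way, in this order (a step that is already met when the one before it is completed fails the run):
1. the flip-top box is turned over above the tub (tilted past 100 degrees) and its lid has swung open (angle between FlipBox's own z axis and vertical above 1.75 rad and value of joint FlipLid above 0.4 rad and horizontal distance between FlipBox and WashTub below 0.25 m), for 0.05 s.
2. every ball and every trigger head is in the tub, and the box stands upright on its mat again with the lid shut, let go (x of Ball1_center in the frame of WashTub between -0.122 and 0.122 m and y of Ball1_center in the frame of WashTub between -0.127 and 0.127 m and z of each of Ball1_center, Ball2_center, Ball3_center, Head1_barrel, Head2_barrel, Head3_barrel in the frame of WashTub below 0.13 m and x of Ball2_center in the frame of WashTub between -0.122 and 0.122 m and y of Ball2_center in the frame of WashTub between -0.127 and 0.127 m and x of Ball3_center in the frame of WashTub between -0.122 and 0.122 m and y of Ball3_center in the frame of WashTub between -0.127 and 0.127 m and x of Head1_barrel in the frame of WashTub between -0.122 and 0.122 m and y of Head1_barrel in the frame of WashTub between -0.127 and 0.127 m and x of Head2_barrel in the frame of WashTub between -0.122 and 0.122 m and y of Head2_barrel in the frame of WashTub between -0.127 and 0.127 m and x of Head3_barrel in the frame of WashTub between -0.122 and 0.122 m and y of Head3_barrel in the frame of WashTub between -0.127 and 0.127 m and angle between FlipBox's own z axis and vertical below 0.1 rad and horizontal distance between FlipBox and BoxMat below 0.05 m and height (world z) of FlipBox below 0.015 m and value of joint FlipLid below 0.15 rad and contact force between the fingers and FlipBox below 0.1 N), for 0.2 s.
3. first stroke: lever pushed fully down (value of joint PumpLever above 0.75 rad), for 0.05 s.
4. first stroke: lever fully back up (value of joint PumpLever below 0.12 rad), for 0.05 s.
5. second stroke: lever pushed fully down (value of joint PumpLever above 0.75 rad), for 0.05 s.
6. second stroke: lever fully back up (value of joint PumpLever below 0.12 rad), for 0.05 s.
7. third stroke: lever pushed fully down (value of joint PumpLever above 0.75 rad), for 0.05 s.
8. third stroke: lever fully back up (value of joint PumpLever below 0.12 rad), for 0.05 s.
At the end, for the whole second after the job is handed in: All balls and heads present lie inside the tub, centres below its rim; the box rests upright (0.1 rad) on its mat (within 50 mm of the mat's centre), lid shut (under 0.15 rad); the lever is up (under 0.12 rad) after three strokes beyond 0.75 rad and back (x of Ball1_center in the frame of WashTub between -0.122 and 0.122 m and y of Ball1_center in the frame of WashTub between -0.127 and 0.127 m and z of each of Ball1_center, Ball2_center, Ball3_center, Head1_barrel, Head2_barrel, Head3_barrel in the frame of WashTub below 0.13 m and x of Ball2_center in the frame of WashTub between -0.122 and 0.122 m and y of Ball2_center in the frame of WashTub between -0.127 and 0.127 m and x of Ball3_center in the frame of WashTub between -0.122 and 0.122 m and y of Ball3_center in the frame of WashTub between -0.127 and 0.127 m and x of Head1_barrel in the frame of WashTub between -0.122 and 0.122 m and y of Head1_barrel in the frame of WashTub between -0.127 and 0.127 m and x of Head2_barrel in the frame of WashTub between -0.122 and 0.122 m and y of Head2_barrel in the frame of WashTub between -0.127 and 0.127 m and x of Head3_barrel in the frame of WashTub between -0.122 and 0.122 m and y of Head3_barrel in the frame of WashTub between -0.127 and 0.127 m and angle between FlipBox's own z axis and vertical below 0.1 rad and horizontal distance between FlipBox and BoxMat below 0.05 m and height (world z) of FlipBox below 0.015 m and value of joint FlipLid below 0.15 rad and value of joint PumpLever below 0.12 rad and linear speed of FlipBox below 0.03 m/s); the robot touches nothing.
It fails at once if a bystander is shoved more than 40 mm or knocked over (distance of any of BottleA, BottleB, Dispenser, ScrubBrush from where it was at the start of the episode above 0.04 m or angle between any of BottleA, BottleB, Dispenser, ScrubBrush's own z axis and vertical above 0.4 rad).
Of Ball1, Ball2, Ball3 only 2 to 3 are there at a start; the rules pass over those that are not, and their reading is None.
Of Head1, Head2, Head3 only 2 to 3 are there at a start; the rules pass over those that are not, and their reading is None.
At some moment in a run one of Head1, Head2, Head3 may be knocked a few centimetres aside while the robot is not near it.
It also fails if it takes over 210 s, if anything falls off the work surface, if the arm or the gripper's body presses on something with over 40 N, if the wrist force passes 120 N, or if a joint passes its speed limit or range.

## Working session

There is one attempt and no reset: what is moved stays moved. The work goes in short steps, Python scripts to look and compute and a tool call to move; the robot and the scene stay as the last step left them, time stands still between calls to the robot, and variables do not carry over. Pictures are saved under pics/ and viewed, and the job is handed in when it is done.

Besides the shell and the picture viewer there is one more tool, called after "Call:" as name(argument=value, ...) on one line, values as JSON. drive_tool: Moves the arm, as the interface text tells. Its arguments: {"type":"object","properties":{"gripper":{"type":"array","items":{"type":"number"}},"offset":{"type":"array","items":{"type":"array","items":{"type":"number"}}},"turn":{"type":"array","items":{"type":"number"}},"force":{"type":"number"}},"required":["gripper","offset","turn"]}

```bash
ls -la; mkdir -p pics; cat > h.py <<'E'
import numpy as np, cv2
from rig import ctrl
from scipy.spatial.transform import Rotation as R
def rot(s): q=s['ee_rot']; return R.from_quat([q[1],q[2],q[3],q[0]]).as_matrix()
def cam2world(name,s=None):
    p=ctrl.camera_params(name)
    if name!='wrist': return np.linalg.inv(np.array(p['view']))
    T=np.eye(4);T[:3,:3]=rot(s);T[:3,3]=s['eef_pos']
    return T@np.array(p['tool_from_camera'])
def snap(name,fn):
    s=ctrl.sense(); im,d=ctrl.capture(name); cv2.imwrite('pics/'+fn,im[:,:,::-1]); return s,im,d
def cloud(name,d,s=None):
    p=ctrl.camera_params(name); f=200/np.tan(np.radians(p['fovy'])/2)
    v,u=np.mgrid[0:400,0:640]
    P=np.stack([(u-p['cx'])/f*d,(v-p['cy'])/f*d,d],-1)
    M=cam2world(name,s); return P@M[:3,:3].T+M[:3,3]
def w(M,c): return np.round(M[:3,:3]@np.array(c)+M[:3,3],1)
E
python3 - <<'E'
from h import *
s=ctrl.sense(); print(s); print(np.round(rot(s),3), ctrl.grip_depth)
for n in ['scene','side','wrist']:
    snap(n,n+'0.png'); print(n,ctrl.camera_params(n))
E
```

```text
total 12
drwxr-xr-x  3 agent agent 4096 Dec  7 14:57 .
drwxr-xr-x 23 root  root  4096 Dec  7 14:57 ..
drwxr-xr-x  2 agent agent 4096 Dec  7 14:57 pics
{'time_s': 0.0, 'joints': array([ 9.42609506e-01,  3.13475368e-01,  1.49842490e+00,  2.38402404e-05,
        1.33097947e+00, -2.23406763e-01]), 'dq': array([-0.00051488,  0.0005895 , -0.00067703,  0.00042343, -0.00124058,
       -0.00028636]), 'tau': array([-3.93127050e-05, -4.12268436e+01, -2.59733748e+01, -2.08249735e-04,
        4.29048800e-03,  1.72004525e-05]), 'eef_pos': array([206.5935714, 482.3388243, 203.3266986]), 'ee_rot': array([-0.59014856,  0.5904535 ,  0.38885832, -0.38971597]), 'force': array([-0.40804392,  0.29795271,  0.23772551]), 'wrist_torque': array([ 0.0015253 , -0.03625129,  0.02848913]), 'grip_width': 1.0015032090855056}
[[ 0.394 -0.001 -0.919]
 [ 0.919 -0.001  0.394]
 [-0.001 -1.     0.   ]] 18.700000000000003
scene {'fovy': 54.63648645232051, 'cx': 320.20355100074585, 'cy': 199.32923564359902, 'view': array([[-5.38052944e-01,  8.42802775e-01,  1.35096918e-02,
         2.00102885e+02],
       [ 5.82834008e-01,
[... 411 characters left out ...]
      [-2.05720811e-01, -5.98441682e-01, -7.74303882e-01,
         3.56979442e+02],
       [ 2.44194216e-01,  7.34806762e-01, -6.32793969e-01,
         1.24975835e+03],
       [ 0.00000000e+00,  0.00000000e+00,  0.00000000e+00,
         1.00000000e+00]])}
wrist {'fovy': 68.0036934236876, 'cx': 320.0022961657444, 'cy': 201.5685898808937, 'tool_from_camera': array([[ 9.99999639e-01,  4.11774580e-04, -7.43258875e-04,
        -1.22332972e+00],
       [ 8.24851054e-04, -2.60437202e-01,  9.65490437e-01,
        -1.70091834e+02],
       [ 2.03992157e-04, -9.65490701e-01, -2.60437448e-01,
         6.62779279e+01],
       [ 0.00000000e+00,  0.00000000e+00,  0.00000000e+00,
         1.00000000e+00]])}
```

View pics/scene0.png

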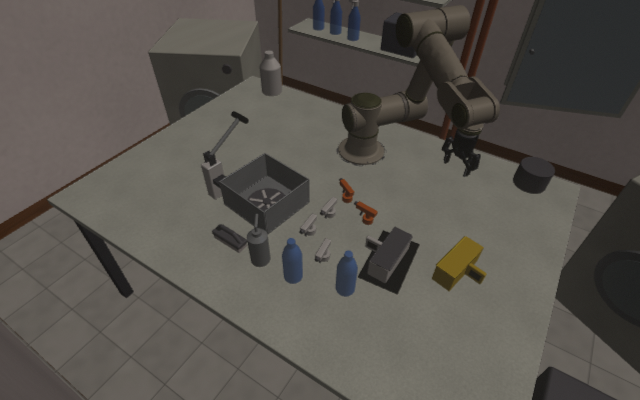

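View pics/side0.png

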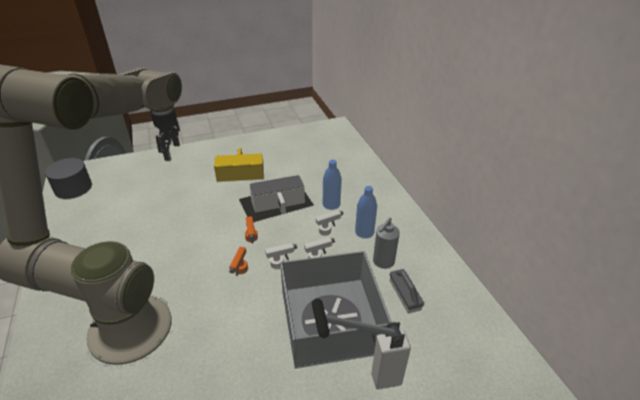

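View pics/wrist0.png

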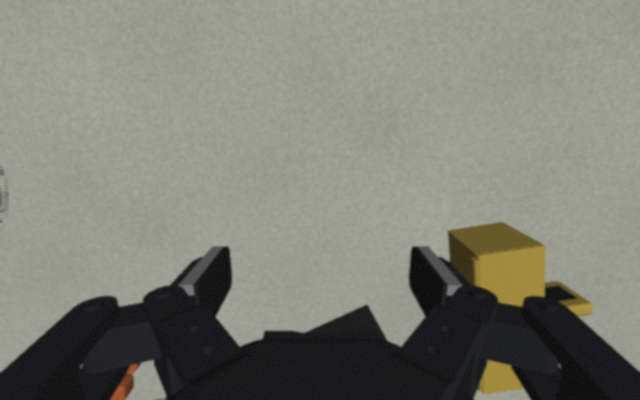

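Call:
drive_tool(gripper=[0,0,0,0,0,0,0,0,0,0], offset=[[0.04,0,0],[0.04,0,0],[0.04,0,0],[0.04,0,0],[0.04,0,0],[0.04,0,0],[0.04,0,0],[0.04,0,0],[0.04,0,0],[0.04,0,0]], turn=[0,0,0,0,0,0,0,0,0,0])

```text
time_s: 0.98
eef_pos: [319.7, 744.0, 175.2]
ee_rot: [0.599, -0.581, -0.402, 0.377]
force: [-0.1, -0.3, -1.3]
grip_width: 1.004
```

```bash
cat > st.py <<'E'
from h import *
s=ctrl.sense(); print(round(s['time_s'],2),np.round(s['joints'],3),np.round(s['eef_pos'],1),'F',np.round(s['force'],1),'w',round(s['grip_width'],3)); print(np.round(rot(s),3))
E
python3 st.py
```

```text
0.98 [ 1.018  1.12   0.189  0.008  1.79  -0.146] [319.7 744.  175.2] F [-0.1 -0.3 -1.3] w 1.004
[[ 0.394  0.016 -0.919]
 [ 0.918  0.04   0.394]
 [ 0.043 -0.999  0.001]]
```

Call:
drive_tool(gripper=[0,0,0,0,0,0,0,0,0,0], offset=[[0.04,0,0],[0.04,0,0],[0.04,0,0],[0.04,0,0],[0.04,0,0],[0.04,0,0],[0.04,0,0],[0.04,0,0],[0.04,0,0],[0.04,0,0]], turn=[0,0,0,0,0,0,0,0,0,0])

```text
time_s: 1.82
eef_pos: [349.4, 813.9, 147.9]
ee_rot: [0.638, -0.531, -0.467, 0.305]
force: [-0.7, 0.4, -1.2]
grip_width: 1.0
```

```bash
python3 st.py
```

```text
1.82 [ 1.021  1.168  0.188  0.039  1.513 -0.142] [349.4 813.9 147.9] F [-0.7  0.4 -1.2] w 1.0
[[ 0.379  0.107 -0.919]
 [ 0.885  0.25   0.394]
 [ 0.272 -0.962 -0.   ]]
```

```bash
cat > find.py <<'E'
from h import *
import sys
names=sys.argv[1:] or ['WashTub','PumpLever_grip','BoxMat','FlipBox','FlipBox_handle','Head1_barrel','BottleA','Dispenser','ScrubBrush']
for cam in ['scene','side']:
    ctrl.capture(cam); M=cam2world(cam)
    for n in names:
        r=ctrl.pinpoint(cam,n)
        print(cam,n,[(round(x['score'],2),list(w(M,x['centre']))) for x in r])
E
python3 find.py
```

```text
scene WashTub [(0.61, [np.float64(546.2), np.float64(-155.8), np.float64(0.4)])]
scene PumpLever_grip [(0.92, [np.float64(446.8), np.float64(-342.4), np.float64(302.1)])]
scene BoxMat [(0.56, [np.float64(536.7), np.float64(402.8), np.float64(-1.9)])]
scene FlipBox [(0.85, [np.float64(539.7), np.float64(403.7), np.float64(6.5)]), (0.61, [np.float64(445.2), np.float64(619.1), np.float64(1.8)])]
scene FlipBox_handle [(0.81, [np.float64(457.0), np.float64(692.3), np.float64(46.2)])]
scene Head1_barrel [(0.65, [np.float64(664.4), np.float64(194.9), np.float64(65.5)])]
scene BottleA [(0.66, [np.float64(784.2), np.float64(145.2), np.float64(-1.1)])]
scene Dispenser [(0.55, [np.float64(790.3), np.float64(2.8), np.float64(-1.6)]), (0.25, [np.float64(462.7), np.float64(101.9), np.float64(56.8)])]
scene ScrubBrush [(0.73, [np.float64(781.7), np.float64(-148.5), np.float64(1.8)])]
side WashTub [(0.56, [np.float64(548.6), np.float64(-155.5), np.float64(2.7)])]
side PumpLever_grip [(0.73, [np.float64(442.5), np.float64(-348.0), np.float64(297.6)])]
side BoxMat [(0.72, [np.float64(536.7), np.float6
[... 152 characters left out ...]
4), np.float64(5.3)]), (0.72, [np.float64(540.5), np.float64(328.9), np.float64(48.8)]), (0.58, [np.float64(446.4), np.float64(619.2), np.float64(0.1)])]
side FlipBox_handle [(0.88, [np.float64(463.4), np.float64(692.3), np.float64(45.2)]), (0.75, [np.float64(538.0), np.float64(328.1), np.float64(51.1)])]
side Head1_barrel [(0.75, [np.float64(664.9), np.float64(191.1), np.float64(59.0)])]
side BottleA [(0.96, [np.float64(789.3), np.float64(148.5), np.float64(-3.7)])]
side Dispenser [(0.92, [np.float64(788.7), np.float64(1.2), np.float64(-0.9)])]
side ScrubBrush [(0.97, [np.float64(785.3), np.float64(-147.4), np.float64(4.0)]), (0.25, [np.float64(548.5), np.float64(-154.8), np.float64(4.0)])]
```

```bash
cat > kin.py <<'E'
import numpy as np
from scipy.spatial.transform import Rotation as R
def H(r=None,t=(0,0,0)):
    T=np.eye(4); 
    if r is not None:T[:3,:3]=r.as_matrix()
    T[:3,3]=t; return T
def fk(q,p):
    h,s,a,e,d,l2,T,c6=p
    Y=lambda x:R.from_euler('y',x); Z=lambda x:R.from_euler('z',x)
    M=H(Z(q[0]))@H(None,(0,s,h))@H(Y(q[1]))@H(None,(0,0,a))@H(Y(q[2]))@H(None,(e,0,d))@H(Z(q[3]))@H(Y(q[4]))@H(None,(0,l2,0))@H(Z(q[5]+c6))@H(None,(0,0,T))
    # tool: y along approach (local z)
    A=np.array([[1,0,0],[0,0,-1],[0,1,0]]).T  # tool axes in local: x->x, y->z, z->-y
    M[:3,:3]=M[:3,:3]@np.array([[1,0,0],[0,0,-1],[0,1,0]],float)
    return M
E
cat > fit.py <<'E'
from kin import *
from scipy.optimize import least_squares
from h import *
D=[([ 9.42609506e-01,  3.13475368e-01,  1.49842490e+00,  2.38402404e-05, 1.33097947e+00, -2.23406763e-01],[206.5935714, 482.3388243, 203.3266986],[-0.59014856,  0.5904535 ,  0.38885832, -0.38971597]),
([1.018,1.12,.189,.008,1.79,-.146],[319.7,744,175.2],[0.599,-0.581,-0.402,0.377])]
s=ctrl.sense(); D.append((s['joints'],s['eef_pos'],s['ee_rot']))
import json,os
for l in (open('poses.txt') if os.path.exists('poses.txt') else []): D.append(json.loads(l))
def res(p):
    o=[]
    for q,x,r in D:
        M=fk(q,p); Rm=R.from_quat([r[1],r[2],r[3],r[0]]).as_matrix()
        o+=list(M[:3,3]-x)+list((M[:3,:3]-Rm).ravel()*300)
    return o
best=None
for c in [0,1.57,3.14,-1.57]:
  for s0 in [0,117]:
    f=least_squares(res,[150,s0,460,0,390,0,276,c])
    if best is None or f.cost<best.cost: best=f
print(best.cost,np.round(best.x,3)); print(np.round(np.array(res(best.x)).reshape(-1,12),1)[:,:])
E
python3 fit.py
```

```text
0.08771349929841316 [201.214 113.758 439.01   38.68  397.387   2.557 283.056   3.141]
[[-0.   0.   0.  -0.1 -0.  -0.   0.  -0.  -0.1  0.   0.   0. ]
 [ 0.  -0.  -0.   0.2  0.1  0.1 -0.1 -0.1  0.2 -0.1 -0.  -0.1]
 [-0.   0.   0.  -0.1  0.  -0.   0.  -0.  -0.1 -0.   0.  -0. ]]
```

```bash
cat >> kin.py <<'E'
P=[201.214,113.758,439.01,38.68,397.387,2.557,283.056,3.141]
LO=np.array([-2.94,-0.97,0.19,-1.23,0.02,-2.88]);HI=np.array([2.94,2.17,2.56,4.37,3.11,2.88])
from scipy.optimize import least_squares
def pose(tcp,az,L,sgn,phi=0):
    az,L,phi=np.radians([az,L,phi]); e=np.array([np.cos(az),np.sin(az),0]); n=np.array([np.sin(az),-np.cos(az),0])*sgn
    y=e*np.sin(L)-np.array([0,0,np.cos(L)]); x=n; z=np.cross(x,y)
    M=np.eye(4); M[:3,:3]=np.stack([x,y,z],1)@R.from_euler('y',phi).as_matrix(); M[:3,3]=tcp; return M
def ik(M,q0s=None,n=12,seed=0):
    rng=np.random.default_rng(seed); best=None
    q0s=list(q0s or [])+[LO+(HI-LO)*rng.random(6) for _ in range(n)]
    for q0 in q0s:
        f=least_squares(lambda q:np.r_[(lambda F:np.r_[F[:3,3]-M[:3,3],200*(F[:3,:3]-M[:3,:3]).ravel()])(fk(q,P))],np.clip(q0,LO+1e-3,HI-1e-3),bounds=(LO,HI),max_nfev=60)
        if best is None or f.cost<best.cost: best=f
        if best.cost<1e-3: break
    return best.x,best.cost
E
python3 - <<'E'
from kin import *
cur=np.array([1.021,1.168,.188,.039,1.513,-.142])
for nm,G in [('grip',(538,329,50)),('lift',(538,329,350)),('tub',(547,-165,350)),('tub2',(547,-165,420))]:
  for L in [50,57,63]:
    for sg in [1,-1]:
      for ph in [0] :
        M=pose((0,0,0),90,L,sg,ph); M[:3,3]=np.array(G)+19*M[:3,1]
        sols=set()
        out=[]
        for q0 in [cur]:
          q,c=ik(M,[cur],6); out.append((np.round(q,2),round(c,2)))
        print(nm,L,sg,ph,out)
E
```

```text
grip 50 1 0 [(array([ 0.02,  0.72,  1.65,  1.05,  1.08, -0.66]), np.float64(0.0))]
grip 50 -1 0 [(array([0.02, 0.72, 1.65, 1.05, 1.08, 2.48]), np.float64(0.0))]
grip 57 1 0 [(array([-0.01,  0.76,  1.66,  1.16,  1.15, -0.77]), np.float64(0.0))]
grip 57 -1 0 [(array([-0.01,  0.76,  1.66,  1.16,  1.15,  2.37]), np.float64(0.0))]
grip 63 1 0 [(array([-0.04,  0.81,  1.67,  1.24,  1.23, -0.86]), np.float64(0.0))]
grip 63 -1 0 [(array([-0.04,  0.81,  1.67,  1.24,  1.23,  2.29]), np.float64(0.0))]
lift 50 1 0 [(array([ 0.02,  0.35,  1.36,  0.88,  1.46, -0.1 ]), np.float64(0.0))]
lift 50 -1 0 [(array([-0.01,  0.34,  1.45,  0.95,  1.43,  2.88]), np.float64(524.04))]
lift 57 1 0 [(array([-0.01,  0.36,  1.42,  1.  ,  1.47, -0.18]), np.float64(0.0))]
lift 57 -1 0 [(array([-0.03,  0.36,  1.46,  1.03,  1.46,  2.88]), np.float64(118.85))]
lift 63 1 0 [(array([-0.04,  0.37,  1.46,  1.11,  1.48, -0.26]), np.float64(0.0))]
lift 63 -1 0 [(array([-0.04,  0.37,  1.47,  1.11,  1.48,  2.88]), np.float64(0.64))]
tub 50 1 0 [(array([-0.77,  0.61,  0.97,  0.7 ,  2.12, -0.56]), np.float64(0.0))]
tub 50 -1 0 [(a
[... 198 characters left out ...]
  2.17,  2.59]), np.float64(0.0))]
tub 63 1 0 [(array([-0.8 ,  0.68,  0.98,  0.88,  2.21, -0.53]), np.float64(0.0))]
tub 63 -1 0 [(array([-0.8 ,  0.68,  0.98,  0.88,  2.21,  2.61]), np.float64(0.0))]
tub2 50 1 0 [(array([-0.77,  0.61,  0.8 ,  0.79,  2.25, -0.42]), np.float64(0.0))]
tub2 50 -1 0 [(array([-0.77,  0.61,  0.8 ,  0.79,  2.25,  2.72]), np.float64(0.0))]
tub2 57 1 0 [(array([-0.79,  0.64,  0.82,  0.9 ,  2.28, -0.39]), np.float64(0.0))]
tub2 57 -1 0 [(array([-0.79,  0.64,  0.82,  0.9 ,  2.28,  2.75]), np.float64(0.0))]
tub2 63 1 0 [(array([-0.8 ,  0.66,  0.84,  0.99,  2.31, -0.36]), np.float64(0.0))]
tub2 63 -1 0 [(array([-0.8 ,  0.66,  0.84,  0.99,  2.31,  2.78]), np.float64(0.0))]
```

```bash
cat > go.py <<'E'
# usage: go.py x y z : from current TCP to target TCP (world mm), prints tool-frame shift and rows
from h import *
import sys
s=ctrl.sense(); t=np.array([float(a) for a in sys.argv[1:4]]); d=t-s['eef_pos']; v=rot(s).T@d
n=int(np.ceil(max(np.linalg.norm(v)/(float(sys.argv[4]) if len(sys.argv)>4 else 38),1)))
print('world d',np.round(d,1),'tool total(mm)',np.round(v,1),'rows',n,'per row(m)',np.round(v/n/1000,4))
E
python3 go.py 150 750 250; python3 - <<'E'
from h import *
s=ctrl.sense(); print(np.round(rot(s).T@np.array([-170,50,0])/5000,4))
E
```

```text
world d [-199.3  -63.6  101.4] tool total(mm) [-104.3 -134.8  158.2] rows 7 per row(m) [-0.0149 -0.0193  0.0226]
[-0.004  -0.0011  0.0352]
```

Call:
drive_tool(gripper=[0,0,0,0,0,0,0,0,0,0,0,0,0,0,0,0,0,0,0,0], offset=[[-0.015,-0.019,0.023],[-0.015,-0.019,0.023],[-0.015,-0.019,0.023],[-0.015,-0.019,0.023],[-0.015,-0.019,0.023],[-0.015,-0.019,0.023],[-0.015,-0.019,0.023],[0,0,0],[0,0,0],[0,0,0],[0,0,0],[0,0,0],[0,0,0],[0,0,0],[0,0,0],[0,0,0],[0,0,0],[0,0,0],[0,0,0],[0,0,0]], turn=[0,0,0,0,0,0,0,7,7,7,7,7,7,7,7,7,7,7,7,6])

```text
time_s: 4.48
eef_pos: [149.3, 751.7, 247.4]
ee_rot: [0.781, -0.591, 0.124, -0.162]
force: [1.2, 0.4, 0.4]
grip_width: 1.001
```

```bash
python3 st.py;  python3 go.py 0 780 250
```

```text
4.48 [ 1.229  0.7    0.817 -0.018  1.35   1.641] [149.3 751.7 247.4] F [1.2 0.4 0.4] w 1.001
[[ 0.917  0.107  0.385]
 [-0.399  0.249  0.882]
 [-0.001 -0.962  0.272]]
world d [-149.3   28.3    2.6] tool total(mm) [-148.2  -11.5  -31.8] rows 4 per row(m) [-0.037  -0.0029 -0.0079]
```

Call:
drive_tool(gripper=[0,0,0,0,0,0,0,0], offset=[[-0.037,-0.003,-0.008],[-0.037,-0.003,-0.008],[-0.037,-0.003,-0.008],[-0.037,-0.003,-0.008],[0,0,0],[0,0,0],[0,0,0],[0,0,0]], turn=[0,0,0,0,-6,-6,-6,-6])

```text
time_s: 5.15
eef_pos: [-0.5, 778.8, 250.1]
ee_rot: [0.789, -0.612, -0.046, -0.032]
force: [-0.7, -0.1, 0.1]
grip_width: 1.002
```

```bash
python3 st.py; python3 - <<'E'
from h import *
s=ctrl.sense(); print(np.round(rot(s).T@np.array([-.15,.98,0.05])*.04,4))
E
```

```text
5.15 [ 1.449  0.752  0.72  -0.077  1.406  1.432] [-5.000e-01  7.788e+02  2.501e+02] F [-0.7 -0.1  0.1] w 1.002
[[ 0.994  0.107 -0.033]
 [ 0.005  0.249  0.968]
 [ 0.112 -0.962  0.247]]
[-0.0055  0.0072  0.0387]
```

Call:
drive_tool(gripper=[0,0,0,0,0,0,0,0,0,0,0,0,0,0], offset=[[-0.005,0.008,0.039],[-0.005,0.008,0.039],[-0.005,0.008,0.039],[-0.005,0.008,0.039],[-0.005,0.01,0.038],[-0.005,0.01,0.038],[-0.005,0.012,0.037],[-0.005,0.012,0.037],[-0.005,0.013,0.037],[-0.005,0.013,0.037],[-0.005,0.015,0.036],[-0.005,0.015,0.036],[-0.005,0.016,0.036],[-0.005,0.016,0.036]], turn=[0,0,0,0,0,0,0,0,0,0,0,0,0,0])

```text
time_s: 6.32
eef_pos: [-43.0, 946.7, 154.2]
ee_rot: [0.859, -0.509, -0.045, -0.025]
force: [0.3, 0.1, 0.2]
grip_width: 1.001
```

```bash
python3 st.py
```

```text
6.32 [ 1.511  1.192  0.188 -0.064  1.256  1.485] [-43.  946.7 154.2] F [0.3 0.1 0.2] w 1.001
[[ 0.995  0.089 -0.053]
 [ 0.003  0.48   0.877]
 [ 0.104 -0.873  0.477]]
```

Call:
drive_tool(gripper=[0,0,0,0,0,0,0,0,0,0,0,0,0,0], offset=[[-0.007,0.008,0.039],[-0.007,0.008,0.039],[-0.007,0.008,0.039],[-0.007,0.008,0.039],[-0.007,0.01,0.038],[-0.007,0.01,0.038],[-0.007,0.012,0.037],[-0.007,0.012,0.037],[-0.007,0.013,0.037],[-0.007,0.013,0.037],[-0.007,0.015,0.036],[-0.007,0.015,0.036],[-0.007,0.016,0.036],[-0.007,0.016,0.036]], turn=[0,0,0,0,0,0,0,0,0,0,0,0,0,0])

```text
time_s: 7.48
eef_pos: [-107.4, 1004.5, 213.5]
ee_rot: [0.925, -0.378, -0.042, -0.006]
force: [-0.5, 1.2, -0.6]
grip_width: 1.002
```

```bash
python3 st.py
```

```text
7.48 [ 1.575  1.18   0.188 -0.056  0.978  1.532] [-107.4 1004.5  213.5] F [-0.5  1.2 -0.6] w 1.002
[[ 0.996  0.044 -0.073]
 [ 0.02   0.715  0.699]
 [ 0.083 -0.698  0.711]]
```

```bash
cat > boxpose.py <<'E'
from h import *
for cam in ['scene','side']:
    s,im,d=snap(cam,cam+'_b.png'); C=cloud(cam,d)
    m=(d>0)&(C[...,2]>68)&(C[...,2]<95)&(abs(C[...,0]-540)<130)&(abs(C[...,1]-405)<75)
    p=C[m]; 
    if len(p)<30: print(cam,len(p)); continue
    r=cv2.minAreaRect(p[:,:2].astype(np.float32)); print(cam,len(p),'z',np.round(np.median(p[:,2]),1),r)
    m=(d>0)&(C[...,2]>28)&(C[...,2]<85)&(abs(C[...,0]-540)<60)&(C[...,1]>295)&(C[...,1]<365)
    p=C[m]; print(' fin',len(p),np.round(np.percentile(p,[5,50,95],axis=0),1))
    m=(d>0)&(C[...,2]>60)&(C[...,2]<78)&(abs(C[...,0]-540)<60)&(C[...,1]>295)&(C[...,1]<362)
    p=C[m]; print(' fintop',len(p),np.round(np.percentile(p,[5,50,95],axis=0),1), cv2.minAreaRect(p[:,:2].astype(np.float32)) if len(p)>5 else 0)
E
python3 boxpose.py
```

```text
scene 1038 z 83.8 ((541.5693359375, 388.6810607910156), (115.16825866699219, 195.56155395507812), 88.55750274658203)
 fin 163 [[535.  311.2  31.8]
 [545.6 334.3  63.7]
 [549.8 359.2  79.4]]
 fintop 68 [[533.  309.9  61.3]
 [544.9 332.5  72.6]
 [548.2 358.1  77.7]] ((540.394775390625, 334.83740234375), (53.14179611206055, 19.272441864013672), 82.07515716552734)
side 829 z 82.5 ((541.9273681640625, 390.1193542480469), (192.25860595703125, 119.69143676757812), 0.7385815382003784)
 fin 214 [[513.8 302.9  32.1]
 [540.8 353.   60.9]
 [593.  364.7  80.3]]
 fintop 65 [[531.4 301.3  63.9]
 [538.6 325.   73.9]
 [580.8 359.   77.9]] ((563.6823120117188, 330.3383483886719), (70.48247528076172, 61.042236328125), 0.28452619910240173)
```

Call:
drive_tool(gripper=[0,0,0,0,0,0,0,0,0,0,0,0], offset=[[-0.004,0.016,0.036],[-0.004,0.016,0.036],[-0.004,0.017,0.035],[-0.004,0.017,0.035],[-0.004,0.018,0.035],[-0.004,0.018,0.035],[-0.004,0.019,0.035],[-0.004,0.019,0.035],[-0.004,0.02,0.034],[-0.004,0.02,0.034],[-0.004,0.021,0.034],[-0.004,0.021,0.034]], turn=[0,0,0,0,0,0,0,0,0,0,0,0])

```text
time_s: 8.58
eef_pos: [-122.2, 1034.8, 291.8]
ee_rot: [0.962, -0.272, -0.038, 0.011]
force: [0.1, -0.5, 0.9]
grip_width: 0.998
```

```bash
python3 st.py
```

```text
8.58 [ 1.578  1.143  0.188 -0.009  0.791  1.503] [-122.2 1034.8  291.8] F [ 0.1 -0.5  0.9] w 0.998
[[ 0.997 -0.    -0.078]
 [ 0.041  0.852  0.522]
 [ 0.066 -0.523  0.849]]
```

```bash
python3 - <<'E'
from h import *
s,im,d=snap('scene','scene1.png'); C=cloud('scene',d)
for u,v in [(330,208),(309,225),(323,250),(347,190),(367,212),(292,262),(347,275),(259,248),(229,237),(460,262),(533,176)]: print((u,v),np.round(C[v,u],0))
m=(d>0)&(C[...,2]>30)&(C[...,2]<110)&(C[...,0]>250)&(C[...,0]<760)&(C[...,1]>-10)&(C[...,1]<300)
n,lab,st,ce=cv2.connectedComponentsWithStats(m.astype(np.uint8))
for i in range(1,n):
    if st[i,4]>25:
        p=C[lab==i]; q=p[p[:,2]>44]
        print(np.round(ce[i]),st[i,4],np.round(p.mean(0)),'col',im[lab==i].mean(0).round(), cv2.minAreaRect(q[:,:2].astype(np.float32)) if len(q)>5 else '')
E
python3 - <<'E'
from h import *
import subprocess
im=cv2.imread('pics/scene1.png'); c=im[150:300,180:480]; cv2.imwrite('pics/scene1z.png',cv2.resize(c,None,fx=2.6,fy=2.6,interpolation=cv2.INTER_CUBIC))
E
python3 go.py 300 700 350
```

```text
(330, 208) [482. 115.  68.]
(309, 225) [605.  98.  71.]
(323, 250) [676. 205.  71.]
(347, 190) [358. 121.  71.]
(367, 212) [420. 246.  66.]
(292, 262) [809. 168. 124.]
(347, 275) [758. 345. 128.]
(259, 248) [812.  30. 105.]
(229, 237) [ 796. -134.   41.]
(460, 262) [467. 630.  77.]
(533, 176) [-137.  748.   89.]
[346. 188.] 150 [342. 108.  65.] col [88. 50. 31.] ((335.3592834472656, 102.07774353027344), (108.7491226196289, 26.209104537963867), 60.685699462890625)
[329. 206.] 162 [476. 104.  66.] col [100.  95.  91.] ((473.7748107910156, 101.78807067871094), (26.825546264648438, 103.97600555419922), 89.147216796875)
[366. 209.] 204 [409. 236.  65.] col [84. 49. 31.] ((405.03216552734375, 230.1986846923828), (101.95178985595703, 28.640621185302734), 83.32318878173828)
[308. 224.] 174 [598.  89.  67.] col [101.  97.  93.] ((596.26025390625, 86.38777160644531), (101.42257690429688, 24.893617630004883), 2.8436028957366943)
[323. 250.] 196 [674. 202.  68.] col [104.  99.  95.] ((673.0543212890625, 199.67335510253906), (98.48309326171875, 24.266860961914062), 7.067755222320557)
world d [ 422.5 -334.9   56.5] tool total(mm) [ 411.2 -315.4 -158.8] rows 15 per row(m) [ 0.0274 -0.021  -0.0106]
```

View pics/scene1z.png

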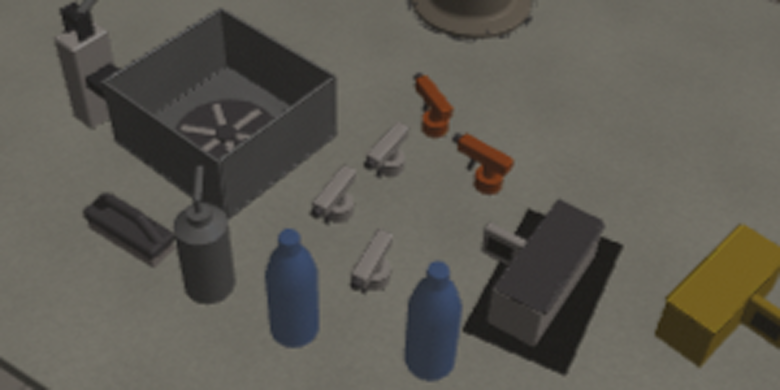

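```bash
python3 go.py 300 650 380 40
```

```text
world d [ 422.5 -384.9   86.5] tool total(mm) [ 411.1 -373.8 -159.3] rows 15 per row(m) [ 0.0274 -0.0249 -0.0106]
```

Call:
drive_tool(gripper=[0,0,0,0,0,0,0,0,0,0,0,0,0,0,0,0], offset=[[0.0274,-0.025,-0.0106],[0.0274,-0.025,-0.0106],[0.0274,-0.025,-0.0106],[0.0274,-0.025,-0.0106],[0.0274,-0.025,-0.0106],[0.0274,-0.025,-0.0106],[0.0274,-0.025,-0.0106],[0.0274,-0.025,-0.0106],[0.0274,-0.025,-0.0106],[0.0274,-0.025,-0.0106],[0.0274,-0.025,-0.0106],[0.0274,-0.025,-0.0106],[0.0274,-0.025,-0.0106],[0.0274,-0.025,-0.0106],[0.0274,-0.025,-0.0106],[0,0,0]], turn=[0,0,0,0,0,0,0,0,0,0,0,0,0,0,0,4.4])

```text
time_s: 9.97
eef_pos: [289.2, 665.4, 379.9]
ee_rot: [0.962, -0.272, -0.002, -0.002]
force: [0.8, 0.7, -0.1]
grip_width: 0.996
```

```bash
python3 st.py; python3 go.py 541 252 230 40; python3 - <<'E'
from kin import *
q=np.array([1.578,1.143,.188,-.009,.791,1.503])
for t in [(300,650,380),(400,480,300),(541,252,230),(541,252,101),(541,354,39)]:
    q,c=ik(pose(t,90,58.5,1),[q],0); print(t,np.round(q,2),round(c,3))
E
```

```text
9.97 [0.747 0.258 1.462 0.965 0.858 0.299] [289.2 665.4 379.9] F [ 0.8  0.7 -0.1] w 0.996
[[ 1.     0.006 -0.002]
 [-0.004  0.852  0.524]
 [ 0.005 -0.524  0.852]]
world d [ 251.8 -413.4 -149.9] tool total(mm) [ 252.6 -272.3 -344.6] rows 13 per row(m) [ 0.0194 -0.0209 -0.0265]
(300, 650, 380) [0.71 0.25 1.48 0.99 0.89 0.26] 0.0
(400, 480, 300) [ 0.29  0.22  1.73  1.12  1.14 -0.2 ] 0.0
(541, 252, 230) [-0.19  0.46  1.6   1.    1.47 -0.51] 0.0
(541, 252, 101) [-0.19  0.65  1.68  1.04  1.33 -0.75] 0.0
(541, 354, 39) [-0.    0.78  1.65  1.19  1.16 -0.78] 0.0
```

Orientation is excellent. Going to the pregrasp.

Call:
drive_tool(gripper=[0,0,0,0,0,0,0,0,0,0,0,0,0,0,0], offset=[[0.0194,-0.021,-0.0265],[0.0194,-0.021,-0.0265],[0.0194,-0.021,-0.0265],[0.0194,-0.021,-0.0265],[0.0194,-0.021,-0.0265],[0.0194,-0.021,-0.0265],[0.0194,-0.021,-0.0265],[0.0194,-0.021,-0.0265],[0.0194,-0.021,-0.0265],[0.0194,-0.021,-0.0265],[0.0194,-0.021,-0.0265],[0.0194,-0.021,-0.0265],[0.0194,-0.021,-0.0265],[0,0,0],[0,0,0]], turn=[0,0,0,0,0,0,0,0,0,0,0,0,0,0,0])

```text
time_s: 11.22
eef_pos: [538.2, 254.6, 227.9]
ee_rot: [0.962, -0.273, -0.0, -0.0]
force: [0.1, 1.2, 0.3]
grip_width: 1.0
```

```bash
python3 st.py; python3 - <<'E'
from h import *
s,im,d=snap('wrist','wrist1.png'); C=cloud('wrist',d,s); M=cam2world('wrist',s)
for n in ['FlipBox_handle','FlipBox']:
    print(n,[(round(x['score'],2),list(w(M,x['centre']))) for x in ctrl.pinpoint('wrist',n)])
E
python3 go.py 541 252 101
```

```text
11.22 [-0.192  0.453  1.602  0.997  1.469 -0.51 ] [538.2 254.6 227.9] F [0.1 1.2 0.3] w 1.0
[[ 1.     0.    -0.001]
 [ 0.     0.851  0.525]
 [ 0.001 -0.525  0.851]]
FlipBox_handle [(0.77, [np.float64(539.4), np.float64(332.5), np.float64(49.2)]), (0.62, [np.float64(453.1), np.float64(691.3), np.float64(46.6)])]
FlipBox [(0.92, [np.float64(437.4), np.float64(620.2), np.float64(1.7)]), (0.69, [np.float64(540.9), np.float64(402.3), np.float64(1.2)])]
world d [   4.4   -4.9 -128. ] tool total(mm) [   4.1   63.  -111.5] rows 4 per row(m) [ 0.001   0.0158 -0.0279]
```

View pics/wrist1.png

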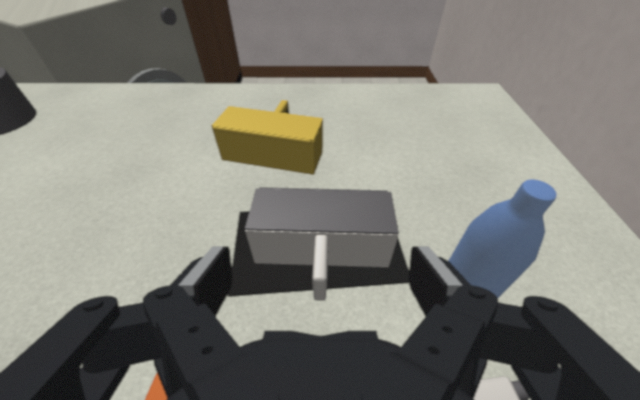

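Call:
drive_tool(gripper=[0,0,0,0,0], offset=[[0.0005,0.0155,-0.0285],[0.0005,0.0155,-0.0285],[0.0005,0.0155,-0.0285],[0.0005,0.0155,-0.0285],[0,0,0]], turn=[0,0,0,0,0])

```text
time_s: 11.78
eef_pos: [536.7, 250.0, 94.7]
ee_rot: [0.962, -0.273, 0.003, 0.003]
force: [-1.2, -0.5, -1.5]
grip_width: 0.998
```

```bash
python3 st.py; python3 go.py 540 349 38 25
python3 - <<'E'
from h import *
s,im,d=snap('wrist','wrist2.png'); C=cloud('wrist',d,s); M=cam2world('wrist',s)
for n in ['FlipBox_handle','FlipBox']:
    print(n,[(round(x['score'],2),list(w(M,x['centre']))) for x in ctrl.pinpoint('wrist',n)])
m=(d>0)&(C[...,2]>60)&(C[...,2]<78)&(abs(C[...,0]-540)<20)&(C[...,1]>290)&(C[...,1]<362)
p=C[m]; print(len(p),np.round(np.percentile(p,[5,50,95],axis=0),1))
E
```

```text
11.78 [-0.2    0.659  1.684  1.031  1.328 -0.757] [536.7 250.   94.7] F [-1.2 -0.5 -1.5] w 0.998
[[ 1.    -0.007  0.003]
 [ 0.004  0.851  0.525]
 [-0.007 -0.525  0.851]]
world d [  3.3  99.  -56.7] tool total(mm) [  4.1 114.    3.7] rows 5 per row(m) [0.0008 0.0228 0.0007]
FlipBox_handle [(0.95, [np.float64(537.1), np.float64(332.9), np.float64(47.3)]), (0.62, [np.float64(455.9), np.float64(685.5), np.float64(44.3)])]
FlipBox [(0.86, [np.float64(439.2), np.float64(623.5), np.float64(-2.7)]), (0.76, [np.float64(538.8), np.float64(402.6), np.float64(3.9)])]
1074 [[530.5 304.1  63.2]
 [537.7 321.   75.8]
 [544.9 356.9  77. ]]
```

View pics/wrist2.png

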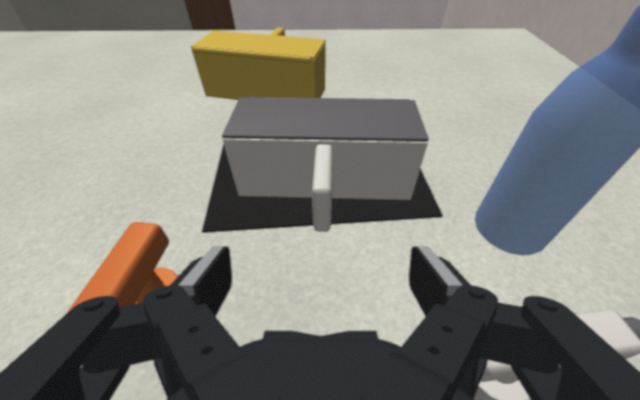

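Call:
drive_tool(gripper=[0,0,0,0,0,0,1,1,1,1,1,1,1,1], offset=[[0,0.02,0.0005],[0,0.022,0.0005],[0,0.022,0.0005],[0,0.022,0.0005],[0,0.023,0.0005],[0,0,0],[0,0,0],[0,0,0],[0,0,0],[0,0,0],[0,0,0],[0,0,0],[0,0,0],[0,0,0]], turn=[0,0,0,0,0,0,0,0,0,0,0,0,0,0], force=100)

```text
time_s: 13.1
eef_pos: [539.7, 342.6, 44.4]
ee_rot: [0.962, -0.273, -0.001, 0.001]
force: [-1.3, -4.7, 5.2]
grip_width: 0.156
```

```bash
python3 st.py; python3 - <<'E'
from h import *
s,im,d=snap('wrist','wrist3.png')
E
```

```text
13.1 [-0.027  0.767  1.656  1.167  1.182 -0.781] [539.7 342.6  44.4] F [-1.3 -4.7  5.2] w 0.156
[[ 1.    -0.001 -0.003]
 [ 0.002  0.851  0.525]
 [ 0.002 -0.525  0.851]]
```

View pics/wrist3.png

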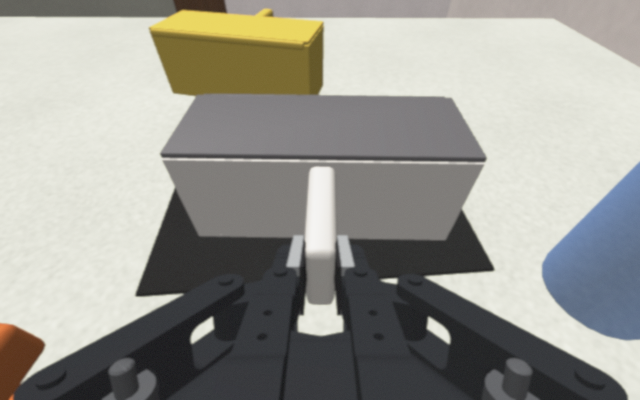

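```bash
python3 - <<'E'
from kin import *
L=58.5
# box axes at grip: x=+y world, z up, y=-x world ; box origin rel G: 70.. actual grip offset
Rb0=np.array([[0,-1,0],[1,0,0],[0,0,1]],float)  # cols: x_b=(0,1,0), y_b=(-1,0,0), z
M0=pose((0,0,0),90,L,1)[:3,:3]
for ph in range(0,181,15):
    Mt=M0@R.from_euler('y',np.radians(ph)).as_matrix()
    Rb=Mt@M0.T@Rb0
    f=lambda p:Rb@(np.array(p)-np.array([-77,0,44]))  # rel G
    cor=[f((x,y,z)) for x in(-36,36) for y in (-95,95) for z in (0,80)]
    lid=[f((36-72*np.cos(a)+0,y,77+72*np.sin(a))) for a in (0,.6,1.3) for y in (-95,95)]
    tilt=np.degrees(np.arccos(Rb[2,2]))
    print(ph,'tilt',round(tilt),'minz box',round(min(c[2] for c in cor)),'lid',round(min(c[2] for c in lid)),'mouthC',np.round(f((0,0,77))),'lidEndC(open)',np.round(f((36-72*.267,0,77+72*.964))),'orig',np.round(f((0,0,0))),'x',np.round(Rb[:,0],2),'y',np.round(Rb[:,1],2),'z',np.round(Rb[:,2],2))
E
```

```text
0 tilt 0 minz box -44 lid 33 mouthC [-0. 77. 33.] lidEndC(open) [ -0.  94. 102.] orig [ -0.  77. -44.] x [-0.  1. -0.] y [-1.  0. -0.] z [ 0. -0.  1.]
15 tilt 13 minz box -66 lid 11 mouthC [18. 76. 31.] lidEndC(open) [35. 91. 98.] orig [  1.  77. -44.] x [ 0.14  0.99 -0.02] y [-0.97  0.14  0.22] z [ 0.22 -0.02  0.98]
30 tilt 25 minz box -87 lid -13 mouthC [34. 72. 25.] lidEndC(open) [68. 84. 87.] orig [  1.  77. -44.] x [ 0.26  0.96 -0.06] y [-0.87  0.26  0.43] z [ 0.43 -0.06  0.9 ]
45 tilt 38 minz box -107 lid -37 mouthC [48. 67. 16.] lidEndC(open) [96. 73. 68.] orig [  2.  77. -45.] x [ 0.37  0.92 -0.13] y [-0.71  0.37  0.6 ] z [ 0.6  -0.13  0.79]
60 tilt 50 minz box -123 lid -58 mouthC [59. 59.  4.] lidEndC(open) [118.  58.  44.] orig [  2.  76. -45.] x [ 0.45  0.86 -0.22] y [-0.5   0.45  0.74] z [ 0.74 -0.22  0.64]
75 tilt 63 minz box -136 lid -77 mouthC [ 66.  51. -10.] lidEndC(open) [132.  41.  16.] orig [  3.  76. -46.] x [ 0.5   0.8  -0.33] y [-0.26  0.5   0.82] z [ 0.82 -0.33  0.46]
90 tilt 74 minz box -143 lid -95 mouthC [ 68.  41. -25.] lidEndC(open) [136.  23. -14.] orig 
[... 442 characters left out ...]
104 minz box -152 lid -153 mouthC [ 48.  16. -67.] lidEndC(open) [ 96. -28. -96.] orig [  2.  75. -48.] x [ 0.37  0.53 -0.76] y [0.71 0.37 0.6 ] z [ 0.6  -0.76 -0.24]
150 tilt 111 minz box -147 lid -155 mouthC [ 34.  10. -76.] lidEndC(open) [  68.  -39. -114.] orig [  1.  74. -48.] x [ 0.26  0.49 -0.83] y [0.87 0.26 0.43] z [ 0.43 -0.83 -0.36]
165 tilt 115 minz box -135 lid -147 mouthC [ 18.   7. -82.] lidEndC(open) [  35.  -46. -126.] orig [  1.  74. -49.] x [ 0.14  0.46 -0.88] y [0.97 0.14 0.22] z [ 0.22 -0.88 -0.43]
180 tilt 117 minz box -117 lid -130 mouthC [  0.   6. -84.] lidEndC(open) [   0.  -49. -130.] orig [  0.  74. -49.] x [ 0.    0.45 -0.89] y [ 1. -0.  0.] z [ 0.   -0.89 -0.45]
```

Call:
drive_tool(gripper=[1,1,1,1,1,1,1,1,1,1,1], offset=[[0,-0.01,0.017],[0,-0.016,0.026],[0,-0.02,0.032],[0,-0.02,0.032],[0,-0.02,0.032],[0,-0.02,0.032],[0,-0.02,0.032],[0,-0.02,0.032],[0,-0.02,0.032],[0,-0.02,0.032],[0,0,0]], turn=[0,0,0,0,0,0,0,0,0,0,0], force=110)

```text
time_s: 14.07
eef_pos: [539.0, 341.9, 403.0]
ee_rot: [0.962, -0.273, -0.007, -0.0]
force: [0.2, 0.7, -1.9]
grip_width: 0.16
```

```bash
python3 st.py; python3 - <<'E'
from h import *
snap('wrist','wrist4.png')
E
```

```text
14.07 [-0.028  0.327  1.311  1.018  1.555 -0.085] [539.  341.9 403. ] F [ 0.2  0.7 -1.9] w 0.16
[[ 1.     0.004 -0.013]
 [ 0.003  0.851  0.525]
 [ 0.013 -0.525  0.851]]
```

View pics/wrist4.png

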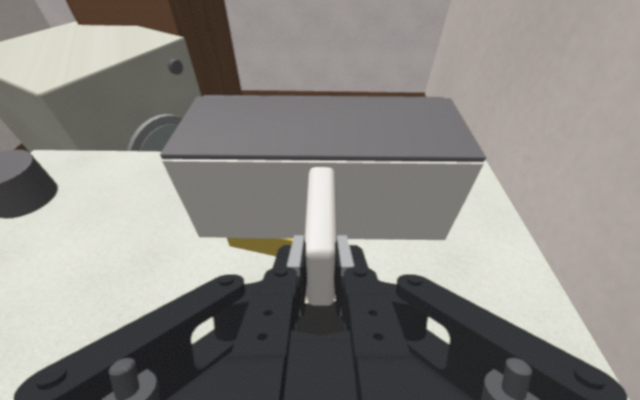

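```bash
python3 go.py 507 -54 315 32; python3 - <<'E'
from kin import *
q=np.array([-.028,.327,1.311,1.018,1.555,-.085])
for t in np.linspace((539,342,403),(507,-54,315),5):
    q,c=ik(pose(t,90,58.5,1),[q],0); print(np.round(t),np.round(q,2),round(c,3))
for ph in range(0,181,30):
    q,c=ik(pose(t,90,58.5,1,ph),[q+np.array([0,0,0,0,0,.4])],0); print(ph,np.round(q,2),round(c,3))
E
```

```text
world d [ -31.8 -395.6  -83.4] tool total(mm) [ -33.7 -292.4 -278.9] rows 13 per row(m) [-0.0026 -0.0225 -0.0215]
[539. 342. 403.] [-0.03  0.33  1.31  1.02  1.56 -0.08] 0.0
[531. 243. 381.] [-0.22  0.3   1.41  0.99  1.68 -0.23] 0.0
[523. 144. 359.] [-0.4   0.32  1.45  0.94  1.8  -0.38] 0.0
[515.  45. 337.] [-0.58  0.37  1.42  0.86  1.91 -0.52] 0.0
[507. -54. 315.] [-0.73  0.47  1.34  0.78  2.01 -0.64] 0.0
0 [-0.73  0.47  1.34  0.78  2.01 -0.64] 0.0
30 [-0.73  0.47  1.34  0.78  2.01 -0.11] 0.0
60 [-0.73  0.47  1.34  0.78  2.01  0.41] 0.0
90 [-0.73  0.47  1.34  0.78  2.01  0.93] 0.0
120 [-0.73  0.47  1.34  0.78  2.01  1.46] 0.0
150 [-0.73  0.47  1.34  0.78  2.01  1.98] 0.0
180 [-0.73  0.47  1.34  0.78  2.01  2.5 ] 0.0
```

Call:
drive_tool(gripper=[1,1,1,1,1,1,1,1,1,1,1,1,1,1,1,1], offset=[[-0.001,-0.011,-0.011],[-0.0026,-0.0225,-0.0215],[-0.0026,-0.0225,-0.0215],[-0.0026,-0.0225,-0.0215],[-0.0026,-0.0225,-0.0215],[-0.0026,-0.0225,-0.0215],[-0.0026,-0.0225,-0.0215],[-0.0026,-0.0225,-0.0215],[-0.0026,-0.0225,-0.0215],[-0.0026,-0.0225,-0.0215],[-0.0026,-0.0225,-0.0215],[-0.0026,-0.0225,-0.0215],[-0.0026,-0.0225,-0.0215],[-0.001,-0.011,-0.011],[0,0,0],[0,0,0]], turn=[0,0,0,0,0,0,0,0,0,0,0,0,0,0,0,0])

```text
time_s: 15.45
eef_pos: [506.7, -54.1, 309.6]
ee_rot: [0.962, -0.272, 0.0, 0.001]
force: [0.3, 1.1, -2.8]
grip_width: 0.152
```

```bash
python3 st.py; python3 - <<'E'
from h import *
snap('side','side2.png')
E
```

```text
15.45 [-0.726  0.471  1.346  0.777  2.006 -0.645] [506.7 -54.1 309.6] F [ 0.3  1.1 -2.8] w 0.152
[[ 1.    -0.002 -0.   ]
 [ 0.002  0.852  0.524]
 [-0.001 -0.524  0.852]]
```

View pics/side2.png

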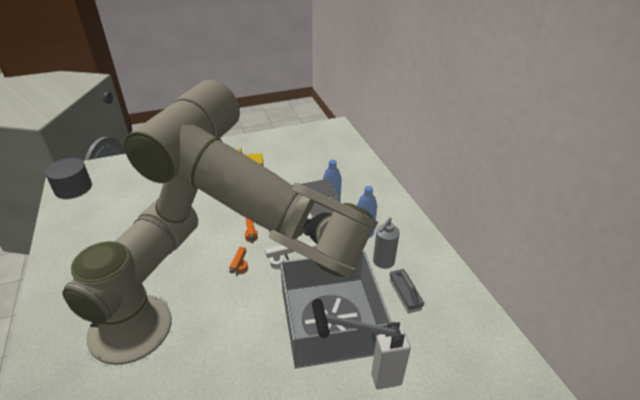

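Call:
drive_tool(gripper=[1,1,1,1,1,1,1,1,1,1,1,1,1,1,1,1,1,1,1,1], offset=[[0,0,0],[0,0,0],[0,0,0],[0,0,0],[0,0,0],[0,0,0],[0,0,0],[0,0,0],[0,0,0],[0,0,0],[0,0,0],[0,0,0],[0,0,0],[0,0,0],[0,0,0],[0,0,0],[0,0,0],[0,0,0],[0,0,0],[0,0,0]], turn=[7,7,7,7,7,7,7,7,7,7,7,7,7,7,7,7,7,7,7,7])

```text
time_s: 17.17
eef_pos: [506.7, -52.3, 310.9]
ee_rot: [0.327, -0.095, 0.905, -0.256]
force: [0.7, -0.8, -3.7]
grip_width: 0.153
```

Call:
drive_tool(gripper=[1,1,1,1,1,1,1,1,1,1,1,1,1,1], offset=[[0,0,0],[0,0,0],[0,0,0],[0,0,0],[0,0,0],[0,0,0],[0,0,0],[0,0,0],[0,0,0],[0,0,0],[0,0,0],[0,0,0],[0,0,0],[0,0,0]], turn=[7,7,7,7,7,5,0,0,0,0,0,0,0,0])

```text
time_s: 18.33
eef_pos: [506.8, -53.9, 310.9]
ee_rot: [0.001, -0.001, 0.962, -0.273]
force: [0.5, 0.2, -3.6]
grip_width: 0.154
```

```bash
python3 st.py; python3 - <<'E'
from h import *
a=snap('scene','scene3.png')[1];b=snap('side','side3.png')[1];snap('wrist','wrist5.png')
cv2.imwrite('pics/both3.png',np.vstack([cv2.resize(a[100:320,150:450],(600,440))[...,::-1]]))
E
```

```text
18.33 [-0.726  0.469  1.345  0.777  2.008  2.496] [506.8 -53.9 310.9] F [ 0.5  0.2 -3.6] w 0.154
[[-1.    -0.002  0.003]
 [-0.003  0.851 -0.525]
 [-0.002 -0.525 -0.851]]
```

View pics/both3.png

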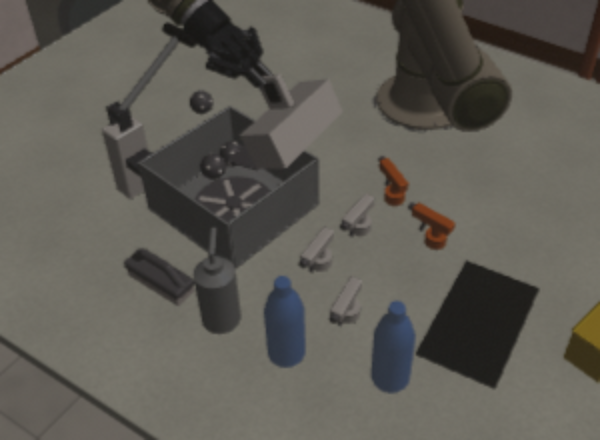

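View pics/side3.png

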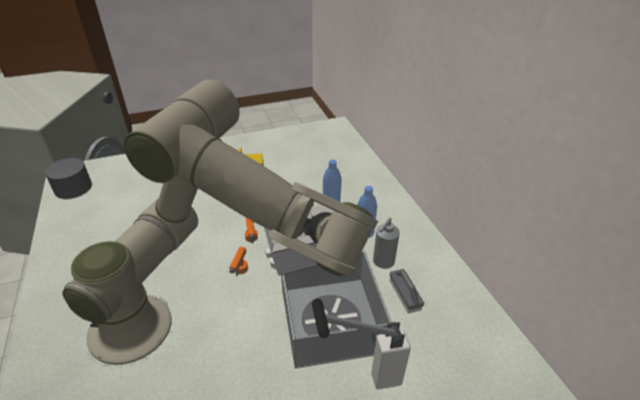

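View pics/wrist5.png

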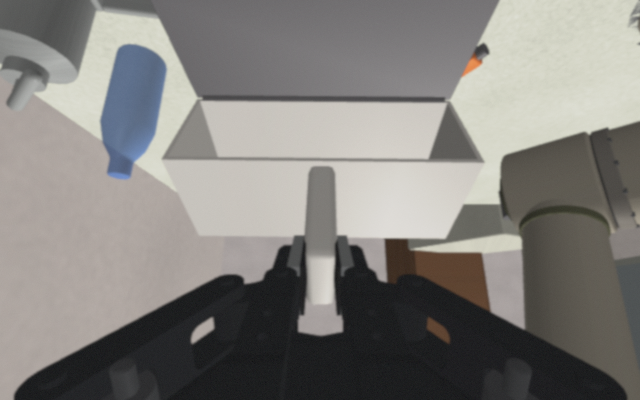

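```bash
python3 - <<'E'
from h import *
s,im,d=snap('scene','scene4.png'); C=cloud('scene',d); M=cam2world('scene')
print([(round(x['score'],2),list(w(M,x['centre']))) for x in ctrl.pinpoint('scene','Ball1_center')])
print(s['time_s'],np.round(C[150,250]))
cv2.imwrite('pics/scene4z.png',cv2.resize(im[80:260,180:380],(800,600*720//720))[...,::-1])
E
```

```text
[]
18.4833 [ 322. -432.   22.]
```

View pics/scene4z.png

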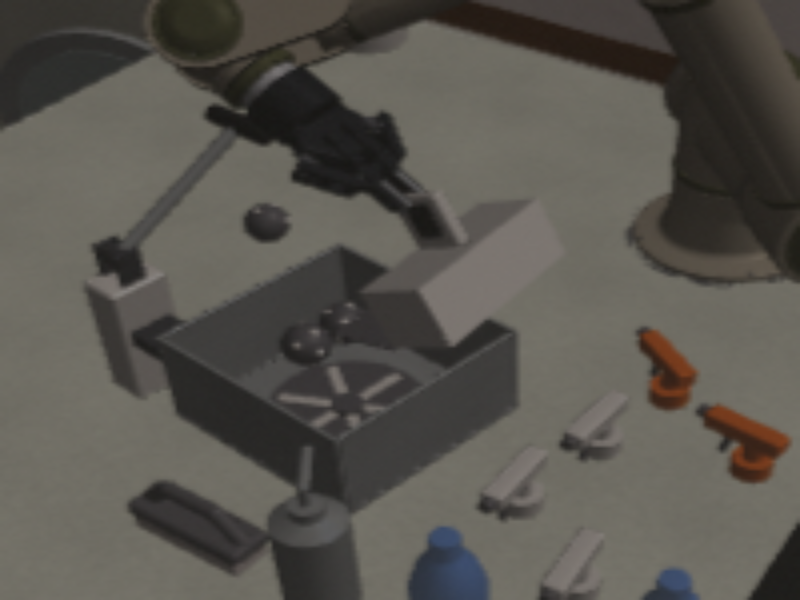

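```bash
cat > ball.py <<'E'
from h import *
import sys
s,im,d=snap('scene','scene_ball.png'); C=cloud('scene',d)
m=(d>0)&(C[...,2]>15)&(C[...,2]<90)&(C[...,0]>100)&(C[...,0]<800)&(C[...,1]>-700)&(C[...,1]<-240)
n,lab,st,ce=cv2.connectedComponentsWithStats(m.astype(np.uint8))
print(s['time_s'])
for i in range(1,n):
    if st[i,4]>40: p=C[lab==i]; print(np.round(ce[i]),st[i,4],np.round(p.mean(0)),np.round(p.min(0)),np.round(p.max(0)))
E
python3 ball.py
```

```text
18.5833
[244. 144.] 101 [ 316. -470.   40.] [ 284. -499.   16.] [ 337. -449.   61.]
[250. 178.] 516 [ 508. -272.   59.] [ 406. -295.   15.] [ 619. -240.   90.]
[219. 193.] 263 [ 648. -322.   52.] [ 617. -394.   15.] [ 662. -241.   90.]
```

```bash
python3 - <<'E'
from h import *
d=None
for k in range(4):
    s=ctrl.sense(); im,d=ctrl.capture('scene'); C=cloud('scene',d)
    m=(d>0)&(C[...,2]>12)&(C[...,2]<90)&(C[...,0]>100)&(C[...,0]<450)&(C[...,1]>-900)&(C[...,1]<-400)
    n,lab,st,ce=cv2.connectedComponentsWithStats(m.astype(np.uint8))
    for i in range(1,n):
        if st[i,4]>40: p=C[lab==i]; print(s['time_s'],np.round(ce[i]),st[i,4],np.round(np.median(p,0),1))
for u,v in [(62,200),(70,205),(150,147),(200,118),(240,95)]: 
    print((u,v),np.round(C[v,u]))
# table extents
m=(d>0)&(abs(C[...,2])<8); print('table',np.percentile(C[m],[0.2,99.8],axis=0).round())
mm=m&(abs(C[...,0]-308)<30); print('y min at x~308',C[mm][:,1].min())
E
```

```text
18.6333 [243. 143.] 103 [ 313.4 -479.1   41.1]
18.6833 [242. 142.] 102 [ 309.6 -489.6   42.6]
18.7333 [241. 141.] 103 [ 305.  -500.3   41.5]
18.7833 [240. 140.] 105 [ 301.8 -508.2   39.2]
(62, 200) [1004. -890.   -3.]
(70, 205) [1003. -835.   -3.]
(150, 147) [ 553. -876.    1.]
(200, 118) [ 227. -866.   -3.]
(240, 95) [ 537. -230.  477.]
table [[-1464. -1890.    -7.]
 [ 1035.   948.     8.]]
y min at x~308 -1893.9299520639802
```

```bash
python3 - <<'E'
from h import *
p=ctrl.camera_params('scene'); f=200/np.tan(np.radians(p['fovy'])/2); M=cam2world('scene')
for fn,t,(cu,cv_) in [('scene3.png',18.333,(250,150)),('scene4.png',18.483,(247,147)),('scene_ball.png',18.583,(244,144))]:
    im=cv2.imread('pics/'+fn).astype(int)
    g=im.sum(2)[cv_-9:cv_+10,cu-9:cu+10]; m=g<190
    v,u=np.nonzero(m); u=u.mean()+cu-9; v=v.mean()+cv_-9
    r=M[:3,:3]@np.array([(u-p['cx'])/f,(v-p['cy'])/f,1]); k=(28-M[2,3])/r[2]; print(t,m.sum(),round(u,2),round(v,2),np.round(M[:3,3]+k*r,1))
for t,u,v in [(18.6333,243,143),(18.7833,240,140)]:
    r=M[:3,:3]@np.array([(u-p['cx'])/f,(v-p['cy'])/f,1]); k=(28-M[2,3])/r[2]; print(t,np.round(M[:3,3]+k*r,1))
E
```

```text
18.333 85 250.14 151.73 [ 337.4 -417.5   28. ]
18.483 78 245.78 147.12 [ 320.9 -458.5   28. ]
18.583 89 243.62 144.19 [ 308.5 -482.7   28. ]
18.6333 [ 302.7 -491.6   28. ]
18.7833 [ 291.8 -520.2   28. ]
```

Call:
drive_tool(gripper=[1,1,1,1,1,1,1,1,1,1,1,1,1,1,1,1,1,1,1,1], offset=[[0,0,0],[0,0,0],[0,0,0],[0,0,0],[0,0,0],[0,0,0],[0,0,0],[0,0,0],[0,0,0],[0,0,0],[0,0,0],[0,0,0],[0,0,0],[0,0,0],[0,0,0],[0,0,0],[0,0,0],[0,0,0],[0,0,0],[0,0,0]], turn=[-7,-7,-7,-7,-7,-7,-7,-7,-7,-7,-7,-7,-7,-7,-7,-7,-7,-7,-7,-7])

```text
time_s: 20.5
eef_pos: [506.8, -53.9, 310.9]
ee_rot: [0.905, -0.257, 0.325, -0.091]
force: [-0.4, 0.0, -4.1]
grip_width: 0.156
```

Call:
drive_tool(gripper=[1,1,1,1,1,1,1], offset=[[0,0,0],[0,0,0],[0,0,0],[0,0,0],[0,0,0],[0,0,0],[0,0,0]], turn=[-7,-7,-7,-7,-7,-5,0])

```text
time_s: 21.08
eef_pos: [506.8, -53.9, 310.9]
ee_rot: [0.962, -0.273, -0.003, 0.002]
force: [-0.2, 0.7, -3.8]
grip_width: 0.157
```

```bash
python3 st.py; python3 ball.py; python3 go.py 539.7 342.6 400 32;python3 - <<'E'
from h import *
snap('wrist','wrist6.png')
E
```

```text
21.08 [-0.726  0.469  1.344  0.777  2.008 -0.648] [506.8 -53.9 310.9] F [-0.2  0.7 -3.8] w 0.157
[[ 1.    -0.002 -0.006]
 [ 0.005  0.851  0.525]
 [ 0.004 -0.525  0.851]]
21.0833
[249. 178.] 505 [ 509. -273.   59.] [ 407. -295.   15.] [ 616. -240.   90.]
[219. 193.] 269 [ 648. -322.   52.] [ 616. -398.   15.] [ 661. -240.   89.]
world d [ 32.9 396.5  89.1] tool total(mm) [ 33.7 290.6 284. ] rows 13 per row(m) [0.0026 0.0224 0.0218]
```

View pics/wrist6.png

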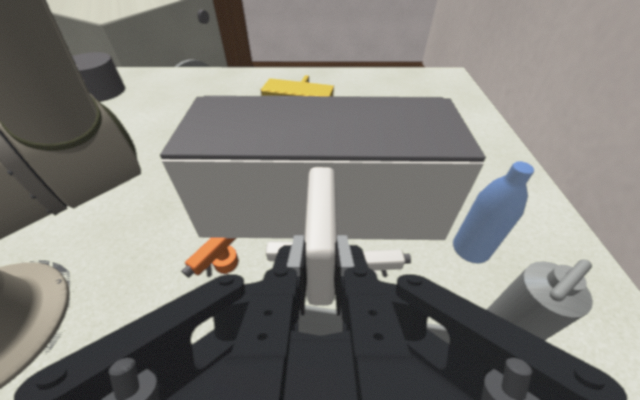

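View pics/scene_ball.png

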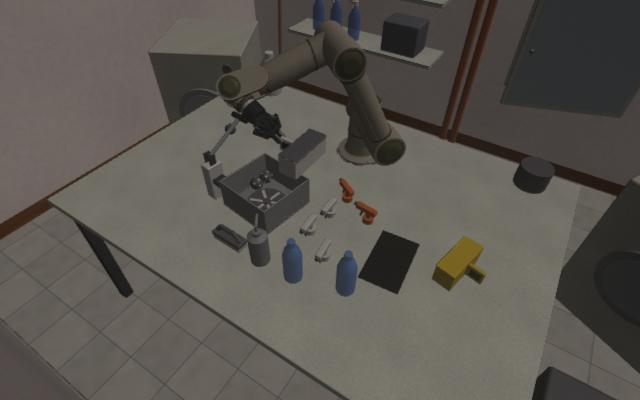

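Call:
drive_tool(gripper=[1,1,1,1,1,1,1,1,1,1,1,1,1,1,1], offset=[[0.001,0.011,0.011],[0.0026,0.0224,0.0218],[0.0026,0.0224,0.0218],[0.0026,0.0224,0.0218],[0.0026,0.0224,0.0218],[0.0026,0.0224,0.0218],[0.0026,0.0224,0.0218],[0.0026,0.0224,0.0218],[0.0026,0.0224,0.0218],[0.0026,0.0224,0.0218],[0.0026,0.0224,0.0218],[0.0026,0.0224,0.0218],[0.0026,0.0224,0.0218],[0.001,0.011,0.011],[0,0,0]], turn=[0,0,0,0,0,0,0,0,0,0,0,0,0,0,0])

```text
time_s: 22.43
eef_pos: [536.8, 346.0, 400.6]
ee_rot: [0.962, -0.273, -0.001, 0.003]
force: [-0.2, -1.1, -3.3]
grip_width: 0.156
```

```bash
python3 st.py; python3 ball.py; python3 go.py 539.7 342.6 70 32
```

```text
22.43 [-0.021  0.331  1.312  1.018  1.556 -0.076] [536.8 346.  400.6] F [-0.2 -1.1 -3.3] w 0.156
[[ 1.    -0.006 -0.004]
 [ 0.007  0.851  0.524]
 [ 0.    -0.524  0.851]]
22.4333
[250. 177.] 521 [ 507. -272.   59.] [ 404. -294.   15.] [ 619. -240.   90.]
[219. 193.] 265 [ 648. -322.   52.] [ 616. -393.   15.] [ 662. -241.   90.]
world d [   2.5   -1.8 -329.9] tool total(mm) [   2.5  171.7 -281.7] rows 11 per row(m) [ 0.0002  0.0156 -0.0256]
```

Call:
drive_tool(gripper=[1,1,1,1,1,1,1,1,1,1,1,1,1,1], offset=[[0.0002,0.0156,-0.0256],[0.0002,0.0156,-0.0256],[0.0002,0.0156,-0.0256],[0.0002,0.0156,-0.0256],[0.0002,0.0156,-0.0256],[0.0002,0.0156,-0.0256],[0.0002,0.0156,-0.0256],[0.0002,0.0156,-0.0256],[0.0002,0.0156,-0.0256],[0.0002,0.0156,-0.0256],[0.0001,0.008,-0.013],[0,0,0],[0,0,0],[0,0,0]], turn=[0,0,0,0,0,0,0,0,0,0,0,0,0,0])

```text
time_s: 23.65
eef_pos: [542.0, 340.7, 86.0]
ee_rot: [0.962, -0.273, -0.002, 0.0]
force: [0.1, -0.1, -2.8]
grip_width: 0.154
```

```bash
python3 st.py; python3 go.py 539 342 45 10;python3 ball.py; python3 - <<'E'
from h import *
snap('wrist','wrist7.png')
E
```

```text
23.65 [-0.03   0.693  1.647  1.136  1.217 -0.703] [542.  340.7  86. ] F [ 0.1 -0.1 -2.8] w 0.154
[[ 1.    -0.    -0.003]
 [ 0.002  0.851  0.525]
 [ 0.003 -0.525  0.851]]
world d [ -3.    1.3 -41. ] tool total(mm) [ -3.1  22.7 -34.2] rows 5 per row(m) [-0.0006  0.0045 -0.0068]
23.65
[250. 178.] 516 [ 508. -272.   59.] [ 406. -295.   15.] [ 618. -240.   90.]
[219. 193.] 261 [ 648. -323.   51.] [ 616. -398.   15.] [ 661. -240.   90.]
```

View pics/wrist7.png

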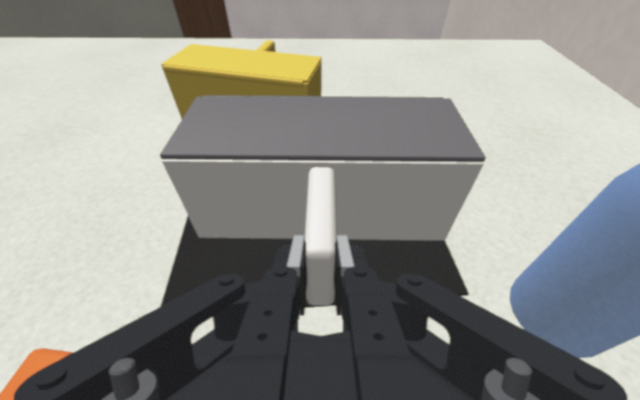

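Call:
drive_tool(gripper=[1,1,1,1,1,1,1], offset=[[-0.0008,0.0044,-0.0068],[-0.0008,0.0044,-0.0068],[-0.0008,0.0044,-0.0068],[-0.0006,0.0044,-0.0068],[0,0.003,-0.0046],[0,0,0],[0,0,0]], turn=[0,0,0,0,0,0,0])

```text
time_s: 24.33
eef_pos: [538.2, 341.8, 46.4]
ee_rot: [0.962, -0.273, -0.001, 0.001]
force: [0.2, -0.6, -3.3]
grip_width: 0.157
```

```bash
python3 st.py
```

```text
24.33 [-0.028  0.761  1.66   1.164  1.184 -0.779] [538.2 341.8  46.4] F [ 0.2 -0.6 -3.3] w 0.157
[[ 1.    -0.002 -0.002]
 [ 0.003  0.851  0.525]
 [ 0.001 -0.525  0.851]]
```

Still about 2 mm in the air (weight still carried); lower 2 mm more, then release and back off.

Call:
drive_tool(gripper=[1,1,1,0,0,0,0,0,0,0], offset=[[0,0.0009,-0.0014],[0,0.0003,-0.0005],[0,0,0],[0,0,0],[0,0,0],[0,0,0],[0,0,0],[0,0,0],[0,0,0],[0,0,0]], turn=[0,0,0,0,0,0,0,0,0,0], force=60)

```text
time_s: 25.17
eef_pos: [538.3, 341.8, 44.5]
ee_rot: [0.962, -0.273, -0.001, 0.001]
force: [-0.1, -0.8, 0.6]
grip_width: 1.001
```

Call:
drive_tool(gripper=[0,0,0,0,0,0,0], offset=[[0,-0.015,0],[0,-0.02,0],[0,-0.025,0],[0,-0.03,0],[0,-0.03,0],[0,-0.03,0],[0,0,0]], turn=[0,0,0,0,0,0,0])

```text
time_s: 25.75
eef_pos: [540.7, 209.6, 126.2]
ee_rot: [0.962, -0.274, -0.003, -0.002]
force: [0.2, -1.2, -0.2]
grip_width: 1.002
```

```bash
python3 st.py; python3 boxpose.py; python3 - <<'E'
from h import *
s,im,d=snap('wrist','wrist8.png');M=cam2world('wrist',s)
for n in ['FlipBox','BoxMat']:
    print(n,[(round(x['score'],2),list(w(M,x['centre']))) for x in ctrl.pinpoint('wrist',n)])
E
```

```text
25.75 [-0.274  0.606  1.67   0.982  1.401 -0.737] [540.7 209.6 126.2] F [ 0.2 -1.2 -0.2] w 1.002
[[ 1.     0.005 -0.005]
 [-0.002  0.85   0.527]
 [ 0.007 -0.527  0.85 ]]
scene 1029 z 83.7 ((540.388916015625, 387.70855712890625), (115.44319915771484, 194.67636108398438), 89.1161117553711)
 fin 168 [[536.4 310.2  31.1]
 [545.8 333.7  64.9]
 [549.6 359.   79.7]]
 fintop 67 [[534.2 310.1  63.9]
 [545.1 335.6  72.3]
 [549.8 358.5  77.6]] ((539.9442138671875, 334.0003967285156), (22.5854549407959, 53.05555725097656), 4.897920608520508)
side 63 z 83.1 ((629.833251953125, 409.20703125), (33.224769592285156, 71.67240905761719), 26.132112503051758)
FlipBox [(0.92, [np.float64(436.4), np.float64(623.3), np.float64(0.9)]), (0.84, [np.float64(537.0), np.float64(401.6), np.float64(2.7)])]
BoxMat []Traceback (most recent call last):
  File "boxpose.py", line 9, in <module>
    p=C[m]; print(' fin',len(p),np.round(np.percentile(p,[5,50,95],axis=0),1))
                                         ~~~~~~~~~~~~~^^^^^^^^^^^^^^^^^^^^
    return _quantile_unchecked(
        a, q, axis, out, overwrite_input, method, keepdims, weights)
    return _ureduce(a,
                    func=_quantile_ureduce_func,
    ...<5 lines>...
                    overwrite_input=overwrite_input,
                    method=method)
    r = func(a, **kwargs)
    result = _quantile(arr,
                       quantiles=q,
    ...<2 lines>...
                       out=out,
                       weights=wgt)
    slices_having_nans = np.isnan(arr[-1, ...])
                                  ~~~^^^^^^^^^
IndexError: index -1 is out of bounds for axis 0 with size 0
```

View pics/wrist8.png

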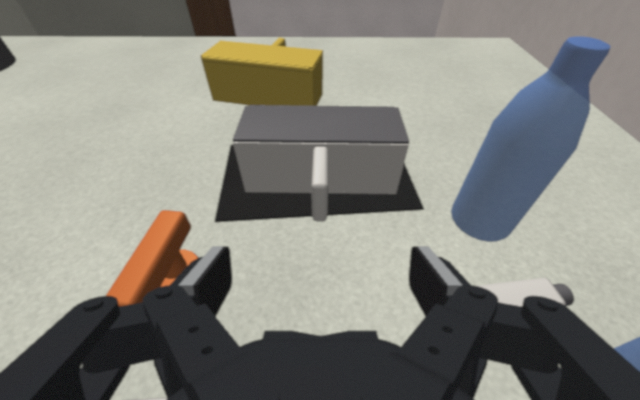

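View pics/scene_b.png

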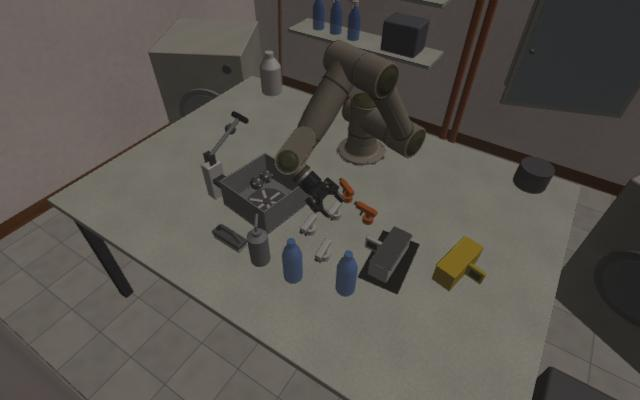

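```bash
cat > sim.py <<'E'
from kin import *
W=447
def step(q,off,turn=0,w=W):
    F=fk(q,P); T=F@H(R.from_euler('y',np.radians(turn)),off)
    f=least_squares(lambda x:(lambda G:np.r_[G[:3,3]-T[:3,3],w*(G[:3,:3]-T[:3,:3]).ravel()])(fk(x,P)),np.clip(q,LO+1e-4,HI-1e-4),bounds=(LO,HI),max_nfev=40)
    return f.x
def lean(q):
    F=fk(q,P); y=F[:3,1]; return np.round([np.degrees(np.arccos(-y[2])),np.degrees(np.arctan2(y[1],y[0]))],1)
E
python3 - <<'E'
from sim import *
from h import *
# validate w/ call 2
q=np.array([1.018,1.12,.189,.008,1.79,-.146])
for i in range(10): q=step(q,(40,0,0))
print('val',np.round(fk(q,P)[:3,3],1),lean(q),'obs 349.4 813.9 147.9 lean 15.8',np.round(q,3))
p=ctrl.camera_params('scene'); f=200/np.tan(np.radians(p['fovy'])/2); M=cam2world('scene')
for u,v in [(231,128)]:
    r=M[:3,:3]@np.array([(u-p['cx'])/f,(v-p['cy'])/f,1]); k=(28-M[2,3])/r[2]; print('ball',np.round(M[:3,3]+k*r,1))
q=np.array([-.274,.606,1.67,.982,1.401,-.737])
path=[(540,210,126),(530,60,420),(440,-200,430),(300,-400,430),(150,-550,400),(50,-620,350),(50,-700,300),(50,-800,300)]
for a,b in zip(path,path[1:]):
    n=8
    for t in np.linspace(a,b,n+1)[1:]:
        q2,c=ik(pose(t,90,58.5,1),[q],0); dq=abs(q2-q).max(); q=q2
    print(b,np.round(q,2),round(c,2))
E
```

```text
val [349.5 814.8 144.1] [15.8 67.1] obs 349.4 813.9 147.9 lean 15.8 [ 1.021  1.172  0.19   0.041  1.508 -0.142]
ball [ 237.8 -627.3   28. ]
(530, 60, 420) [-0.54  0.35  1.24  0.94  2.01 -0.32] 0.0
(440, -200, 430) [-0.97  0.51  0.99  0.8   2.41 -0.58] 0.0
(300, -400, 430) [-1.3   0.76  0.56  0.64  2.75 -0.82] 0.0
(150, -550, 400) [-1.54  1.02  0.19  0.23  2.93 -1.33] 725.4
(50, -620, 350) [-1.67  1.08  0.19 -0.2   2.82 -1.81] 2627.0
(50, -700, 300) [-1.67  1.13  0.19 -0.1   2.67 -1.72] 8319.47
(50, -800, 300) [-1.68  1.11  0.19 -0.02  2.49 -1.66] 22923.11
```

```bash
python3 - <<'E'
from sim import *
q0=np.array([-.274,.606,1.67,.982,1.401,-.737])
path=[(540,210,126),(530,60,420),(440,-200,430),(300,-400,430)]
q=q0
for a,b in zip(path,path[1:]):
    for t in np.linspace(a,b,9)[1:]: q,c=ik(pose(t,90,58.5,1),[q],0)
qs=q
for D in [(0,-1,0),(0,-1,-.3),(0,-1,.3),(-.3,-1,0),(.3,-1,0)]:
    q=qs.copy(); D=np.array(D)/np.linalg.norm(D)
    out=[]
    for i in range(60):
        v=fk(q,P)[:3,:3].T@(D*40); q=step(q,v)
        if i%10==9: out.append((i+1,list(np.round(fk(q,P)[:3,3])),list(lean(q))))
    print(D.round(2)); [print('  ',o) for o in out]; print(np.round(q,2))
E
```

```text
[ 0. -1.  0.]
   (10, [np.float64(214.0), np.float64(-533.0), np.float64(316.0)], [np.float64(56.7), np.float64(85.3)])
   (20, [np.float64(151.0), np.float64(-588.0), np.float64(219.0)], [np.float64(52.0), np.float64(79.9)])
   (30, [np.float64(115.0), np.float64(-631.0), np.float64(147.0)], [np.float64(45.0), np.float64(73.5)])
   (40, [np.float64(98.0), np.float64(-677.0), np.float64(91.0)], [np.float64(36.4), np.float64(64.7)])
   (50, [np.float64(92.0), np.float64(-732.0), np.float64(47.0)], [np.float64(27.4), np.float64(50.0)])
   (60, [np.float64(91.0), np.float64(-796.0), np.float64(13.0)], [np.float64(20.4), np.float64(22.6)])
[-1.71  1.34  0.19  0.31  1.79 -1.44]
[ 0.   -0.96 -0.29]
   (10, [np.float64(225.0), np.float64(-554.0), np.float64(236.0)], [np.float64(56.3), np.float64(86.0)])
   (20, [np.float64(161.0), np.float64(-612.0), np.float64(76.0)], [np.float64(50.0), np.float64(80.8)])
   (30, [np.float64(122.0), np.float64(-656.0), np.float64(-41.0)], [np.float64(40.9), np.float64(74.5)])
   (40, [np.float64(101.0), np.float64(-704.0), np.float64(-131.0)], [np.float64(
[... 1650 characters left out ...]
.79 -1.97]
[ 0.29 -0.96  0.  ]
   (10, [np.float64(303.0), np.float64(-509.0), np.float64(311.0)], [np.float64(56.7), np.float64(83.9)])
   (20, [np.float64(305.0), np.float64(-560.0), np.float64(216.0)], [np.float64(52.7), np.float64(75.4)])
   (30, [np.float64(319.0), np.float64(-607.0), np.float64(149.0)], [np.float64(47.4), np.float64(64.2)])
   (40, [np.float64(342.0), np.float64(-658.0), np.float64(99.0)], [np.float64(42.3), np.float64(49.2)])
   (50, [np.float64(370.0), np.float64(-716.0), np.float64(61.0)], [np.float64(38.9), np.float64(30.1)])
   (60, [np.float64(398.0), np.float64(-779.0), np.float64(35.0)], [np.float64(38.8), np.float64(8.6)])
[-1.44  1.37  0.19  0.68  1.59 -1.01]
```

```bash
cat > search.py <<'E'
from sim import *
import itertools
res=[]
q00=np.array([-.274,.606,1.67,.982,1.401,-.737])
for st in itertools.product([100,300,500],[-450,-250,0,250,450],[200,400,650]):
    q=q00
    ok=True
    F0=fk(q00,P)[:3,3]
    for t in np.linspace(F0,st,12)[1:]:
        q,c=ik(pose(t,90,58.5,1),[q],0)
    if c>1: continue
    for D in itertools.product([-1,0,1],repeat=3):
        if D==(0,0,0): continue
        D=np.array(D)/np.linalg.norm(D); x=q.copy(); zm=999
        for i in range(14):
            x=step(x,fk(x,P)[:3,:3].T@(D*40)); zm=min(zm,fk(x,P)[2,3])
        res.append((lean(x)[0],lean(x)[1],st,tuple(D.round(2)),zm.round(),fk(x,P)[:3,3].round()))
res=[r for r in res if r[4]>50]; res.sort(key=lambda r:r[0])
for r in res[:14]: print(r)
E
timeout 560 python3 search.py
```

```text
(np.float64(50.1), np.float64(97.5), (300, 250, 400), (np.float64(-0.71), np.float64(0.0), np.float64(-0.71)), np.float64(223.0), array([ 49., 308., 223.]))
(np.float64(50.8), np.float64(93.4), (100, 450, 400), (np.float64(-0.58), np.float64(-0.58), np.float64(-0.58)), np.float64(197.0), array([-168.,  218.,  197.]))
(np.float64(50.9), np.float64(95.5), (100, 450, 200), (np.float64(-0.71), np.float64(-0.71), np.float64(0.0)), np.float64(200.0), array([-202.,  183.,  295.]))
(np.float64(51.1), np.float64(87.8), (100, -450, 200), (np.float64(0.0), np.float64(-1.0), np.float64(0.0)), np.float64(138.0), array([  64., -608.,  138.]))
(np.float64(51.1), np.float64(83.1), (300, -450, 200), (np.float64(0.0), np.float64(-1.0), np.float64(0.0)), np.float64(135.0), array([ 187., -596.,  135.]))
(np.float64(52.7), np.float64(78.1), (300, -450, 200), (np.float64(0.71), np.float64(-0.71), np.float64(0.0)), np.float64(137.0), array([ 490., -482.,  137.]))
(np.float64(53.2), np.float64(83.2), (100, -450, 200), (np.float64(0.71), np.float64(-0.71), np.float64(0.0)), np.float64(147.0), array([ 376., -
[... 407 characters left out ...]
), np.float64(0.71)), np.float64(428.0), array([ 99., 183., 556.]))
(np.float64(53.7), np.float64(92.8), (100, -450, 200), (np.float64(-0.71), np.float64(-0.71), np.float64(0.0)), np.float64(155.0), array([-243., -568.,  155.]))
(np.float64(53.7), np.float64(87.8), (100, -450, 400), (np.float64(0.0), np.float64(0.0), np.float64(1.0)), np.float64(440.0), array([  86., -271.,  647.]))
(np.float64(53.7), np.float64(89.0), (100, -250, 400), (np.float64(0.0), np.float64(0.0), np.float64(1.0)), np.float64(440.0), array([  96., -189.,  666.]))
(np.float64(53.8), np.float64(87.6), (100, -450, 400), (np.float64(0.0), np.float64(-1.0), np.float64(0.0)), np.float64(252.0), array([  61., -579.,  252.]))
```

```bash
python3 - <<'E'
from sim import *
q=np.array([-.274,.606,1.67,.982,1.401,-.737])
path=[(540,210,126),(530,60,420),(440,-200,430),(250,-380,420),(100,-480,350)]
for a,b in zip(path,path[1:]):
    for t in np.linspace(a,b,9)[1:]: q,c=ik(pose(t,90,58.5,1),[q],0)
    print(b,np.round(q,2),round(c,2))
qs=q
for dx in (-.2,-.1,0):
  for dz in (.0,.15,.3):
    q=qs.copy(); D=np.array((dx,-1,dz)); D/=np.linalg.norm(D); out=[]
    for i in range(70):
        q=step(q,fk(q,P)[:3,:3].T@(D*40))
        if i%14==13: out.append((i+1,fk(q,P)[:3,3].round().astype(int).tolist(),lean(q).tolist()))
    print(dx,dz,out)
E
```

```text
(530, 60, 420) [-0.54  0.35  1.24  0.94  2.01 -0.32] 0.0
(440, -200, 430) [-0.97  0.51  0.99  0.8   2.41 -0.58] 0.0
(250, -380, 420) [-1.36  0.64  0.81  0.4   2.68 -1.09] 0.0
(100, -480, 350) [-1.59  0.82  0.67 -0.04  2.68 -1.62] 0.0
-0.2 0.0 [(14, [-21, -590, 222], [52.8, 89.2]), (28, [-92, -634, 125], [41.8, 91.3]), (42, [-139, -694, 55], [27.3, 98.7]), (56, [-175, -776, 3], [12.3, 129.2]), (70, [-205, -867, -31], [14.4, -140.9])]
-0.2 0.15 [(14, [-21, -573, 278], [53.4, 89.1]), (28, [-90, -607, 215], [44.2, 91.1]), (42, [-135, -656, 167], [31.8, 97.7]), (56, [-171, -727, 130], [17.9, 117.9]), (70, [-203, -816, 104], [12.7, -170.5])]
-0.2 0.3 [(14, [-18, -554, 332], [54.2, 89.0]), (28, [-86, -574, 300], [47.1, 90.9]), (42, [-128, -605, 272], [37.5, 96.4]), (56, [-162, -657, 247], [25.8, 109.9]), (70, [-195, -731, 229], [16.1, 148.7])]
-0.1 0.0 [(14, [19, -591, 220], [52.7, 88.3]), (28, [-27, -639, 123], [41.5, 87.9]), (42, [-54, -703, 53], [26.5, 88.8]), (56, [-74, -788, 1], [8.9, 96.3]), (70, [-89, -882, -33], [10.2, -105.0])]
-0.1 0.15 [(14, [19, -574, 277], [53.4, 88.3]), (28, [
[... 220 characters left out ...]
.0, 87.7]), (42, [-48, -611, 273], [37.0, 88.3]), (56, [-65, -663, 247], [23.9, 90.8]), (70, [-79, -738, 226], [8.2, 105.2])]
0 0.0 [(14, [60, -590, 219], [52.6, 87.5]), (28, [40, -640, 122], [41.5, 84.3]), (42, [32, -707, 53], [26.7, 78.5]), (56, [30, -793, 1], [10.3, 54.6]), (70, [30, -888, -32], [12.1, -59.6])]
0 0.15 [(14, [59, -573, 277], [53.3, 87.4]), (28, [39, -613, 215], [44.1, 84.3]), (42, [33, -667, 167], [31.4, 79.1]), (56, [32, -741, 130], [16.4, 64.4]), (70, [34, -834, 104], [8.5, -23.8])]
0 0.3 [(14, [59, -553, 331], [54.2, 87.4]), (28, [39, -579, 301], [47.1, 84.4]), (42, [33, -614, 274], [37.3, 79.9]), (56, [34, -668, 249], [24.9, 70.4]), (70, [39, -745, 229], [12.3, 36.3])]
```

Call:
drive_tool(gripper=[0,0,0,0,0,0,0,0,0,0,0,0,0,0,0,0], offset=[[-0.0012,-0.0313,0.019],[-0.0012,-0.0313,0.019],[-0.0012,-0.0313,0.019],[-0.0012,-0.0313,0.019],[-0.0012,-0.0313,0.019],[-0.0012,-0.0313,0.019],[-0.0012,-0.0313,0.019],[-0.0012,-0.0313,0.019],[-0.0012,-0.0313,0.019],[-0.0129,-0.0324,-0.0183],[-0.0129,-0.0324,-0.0183],[-0.0129,-0.0324,-0.0183],[-0.0129,-0.0324,-0.0183],[-0.0129,-0.0324,-0.0183],[-0.0129,-0.0324,-0.0183],[-0.0129,-0.0324,-0.0183]], turn=[0,0,0,0,0,0,0,0,0,0,0,0,0,0,0,0])

```text
time_s: 27.33
eef_pos: [437.7, -197.4, 426.2]
ee_rot: [0.962, -0.272, -0.001, 0.002]
force: [0.6, -0.3, 0.8]
grip_width: 1.003
```

Call:
drive_tool(gripper=[0,0,0,0,0,0,0,0,0,0,0,0], offset=[[-0.0271,-0.0211,-0.0147],[-0.0271,-0.0211,-0.0147],[-0.0271,-0.0211,-0.0147],[-0.0271,-0.0211,-0.0147],[-0.0271,-0.0211,-0.0147],[-0.0271,-0.0211,-0.0147],[-0.0271,-0.0211,-0.0147],[-0.03,-0.0097,-0.0224],[-0.03,-0.0097,-0.0224],[-0.03,-0.0097,-0.0224],[-0.03,-0.0097,-0.0224],[-0.03,-0.0097,-0.0224]], turn=[0,0,0,0,0,0,0,0,0,0,0,0])

```text
time_s: 28.33
eef_pos: [98.7, -477.7, 345.0]
ee_rot: [0.962, -0.272, -0.001, 0.002]
force: [0.4, -0.8, 0.3]
grip_width: 1.0
```

```bash
python3 st.py; cat > push.py <<'E'
from sim import *
from h import *
import sys
D=np.array([float(a) for a in sys.argv[1:4]]);D/=np.linalg.norm(D);n=int(sys.argv[4])
s=ctrl.sense(); q=np.array(s['joints'])
for i in range(n):
    v=fk(q,P)[:3,:3].T@(D*40)
    if i%5==0 or i==n-1: print(i,(v/1000).round(4).tolist())
    q=step(q,v)
print(fk(q,P)[:3,3].round(),lean(q))
E
python3 push.py -.1 -1 .15 20
```

```text
28.33 [-1.594  0.807  0.696 -0.049  2.658 -1.631] [  98.7 -477.7  345. ] F [ 0.4 -0.8  0.3] w 1.0
[[ 1.    -0.003 -0.004]
 [ 0.005  0.852  0.523]
 [ 0.002 -0.523  0.852]]
0 [-0.0041, -0.0366, -0.0156]
5 [-0.0038, -0.0363, -0.0163]
10 [-0.0035, -0.0358, -0.0176]
15 [-0.0033, -0.035, -0.0192]
19 [-0.0032, -0.0341, -0.0206]
[  -5. -590.  246.] [49.7 88.3]
```

Call:
drive_tool(gripper=[0,0,0,0,0,0,0,0,0,0,0,0,0,0,0,0,0,0,0,0], offset=[[-0.004,-0.0365,-0.016],[-0.004,-0.0365,-0.016],[-0.004,-0.0365,-0.016],[-0.004,-0.0365,-0.016],[-0.004,-0.0365,-0.016],[-0.004,-0.036,-0.0165],[-0.004,-0.036,-0.0165],[-0.004,-0.036,-0.0165],[-0.004,-0.036,-0.0165],[-0.004,-0.036,-0.0165],[-0.0035,-0.036,-0.0175],[-0.0035,-0.036,-0.0175],[-0.0035,-0.036,-0.0175],[-0.0035,-0.036,-0.0175],[-0.0035,-0.036,-0.0175],[-0.0033,-0.035,-0.02],[-0.0033,-0.035,-0.02],[-0.0033,-0.035,-0.02],[-0.0033,-0.035,-0.02],[-0.0033,-0.035,-0.02]], turn=[0,0,0,0,0,0,0,0,0,0,0,0,0,0,0,0,0,0,0,0])

```text
time_s: 30.0
eef_pos: [-2.9, -589.1, 246.0]
ee_rot: [0.941, -0.338, -0.004, -0.008]
force: [0.4, 0.3, -1.1]
grip_width: 1.001
```

```bash
python3 st.py; python3 push.py -.1 -1 .15 20
```

```text
30.0 [-1.725  1.161  0.188 -0.221  2.661 -1.868] [  -2.9 -589.1  246. ] F [ 0.4  0.3 -1.1] w 1.001
[[ 1.     0.017 -0.002]
 [-0.012  0.772  0.636]
 [ 0.012 -0.635  0.772]]
0 [-0.0034, -0.0342, -0.0205]
5 [-0.0034, -0.0329, -0.0225]
10 [-0.0035, -0.0313, -0.0246]
15 [-0.0037, -0.0294, -0.0269]
19 [-0.0038, -0.0275, -0.0288]
[ -51. -651.  173.] [34.2 89.9]
```

Call:
drive_tool(gripper=[0,0,0,0,0,0,0,0,0,0,0,0,0,0,0,0,0,0,0,0], offset=[[-0.0034,-0.034,-0.021],[-0.0034,-0.034,-0.021],[-0.0034,-0.034,-0.021],[-0.0034,-0.034,-0.021],[-0.0034,-0.034,-0.021],[-0.0034,-0.033,-0.023],[-0.0034,-0.033,-0.023],[-0.0034,-0.033,-0.023],[-0.0034,-0.033,-0.023],[-0.0034,-0.033,-0.023],[-0.0035,-0.031,-0.025],[-0.0035,-0.031,-0.025],[-0.0035,-0.031,-0.025],[-0.0035,-0.031,-0.025],[-0.0035,-0.031,-0.025],[-0.0037,-0.029,-0.0275],[-0.0037,-0.029,-0.0275],[-0.0037,-0.029,-0.0275],[-0.0037,-0.029,-0.0275],[-0.0037,-0.029,-0.0275]], turn=[0,0,0,0,0,0,0,0,0,0,0,0,0,0,0,0,0,0,0,0])

```text
time_s: 31.67
eef_pos: [-50.6, -649.1, 170.7]
ee_rot: [0.888, -0.46, 0.0, -0.001]
force: [0.6, 0.1, -0.5]
grip_width: 1.006
```

```bash
python3 st.py; for a in -.2 -.1 -.05 0; do echo D $a; python3 push.py $a -1 .2 20;python3 push.py $a -1 .2 31|tail -1;python3 push.py $a -1 .2 34|tail -1; done
```

```text
31.67 [-1.777  1.191  0.188 -0.166  2.36  -1.857] [ -50.6 -649.1  170.7] F [ 0.6  0.1 -0.5] w 1.006
[[ 1.     0.002  0.001]
 [-0.002  0.576  0.817]
 [ 0.001 -0.817  0.576]]
D -.2
0 [-0.0076, -0.0285, -0.027]
5 [-0.0079, -0.0259, -0.0294]
10 [-0.0082, -0.0229, -0.0317]
15 [-0.0086, -0.0195, -0.0338]
19 [-0.0089, -0.0165, -0.0353]
[-130. -737.  144.] [ 13.4 104.5]
[-160. -805.  133.] [   6.  -170.5]
[-167. -824.  131.] [   8.3 -143.5]
D -.1
0 [-0.0038, -0.0289, -0.0274]
5 [-0.0041, -0.0263, -0.0299]
10 [-0.0043, -0.0233, -0.0322]
15 [-0.0046, -0.0199, -0.0344]
19 [-0.0047, -0.0169, -0.0359]
[ -77. -743.  145.] [ 13. 100.]
[ -90. -813.  134.] [   4.  -160.7]
[ -93. -834.  132.] [   6.8 -128.2]
D -.05
0 [-0.0019, -0.029, -0.0275]
5 [-0.0021, -0.0264, -0.03]
10 [-0.0023, -0.0234, -0.0323]
15 [-0.0025, -0.02, -0.0345]
19 [-0.0026, -0.017, -0.0361]
[ -51. -745.  145.] [12.9 97.6]
[ -54. -815.  134.] [   3.  -152.2]
[ -55. -836.  132.] [   6.1 -118.1]
D 0
0 [0.0001, -0.029, -0.0275]
5 [-0.0001, -0.0264, -0.03]
10 [-0.0003, -0.0235, -0.0324]
15 [-0.0004, -0.0201, -0.0346]
19 [-0.0004, -0.0171, -0.0362]
[ -24. -745.  146.] [12.8 95.1]
[ -18. -816.  134.] [   2.1 -136.8]
[ -17. -837.  132.] [   5.6 -106.1]
```

Call:
drive_tool(gripper=[0,0,0,0,0,0,0,0,0,0,0,0,0,0,0,0,0,0,0,0], offset=[[0,-0.029,-0.028],[0,-0.029,-0.028],[0,-0.029,-0.028],[0,-0.028,-0.029],[0,-0.028,-0.029],[0,-0.026,-0.03],[0,-0.026,-0.03],[0,-0.026,-0.03],[0,-0.025,-0.031],[0,-0.025,-0.031],[0,-0.023,-0.0325],[0,-0.023,-0.0325],[0,-0.023,-0.0325],[0,-0.022,-0.0335],[0,-0.022,-0.0335],[0,-0.02,-0.0345],[0,-0.02,-0.0345],[0,-0.02,-0.0345],[0,-0.018,-0.036],[0,-0.018,-0.036]], turn=[0,0,0,0,0,0,0,0,0,0,0,0,0,0,0,0,0,0,0,0])

```text
time_s: 33.33
eef_pos: [-20.8, -742.0, 140.5]
ee_rot: [0.788, -0.616, 0.005, 0.008]
force: [0.1, 0.1, 0.5]
grip_width: 1.001
```

```bash
python3 st.py; for a in 0 .1 .2 .3; do for n in 9 10 11; do echo D $a; python3 push.py $a -1 .2 $n; done; done
```

```text
33.33 [-1.734  1.175  0.188 -0.063  2.016 -1.759] [ -20.8 -742.   140.5] F [0.1 0.1 0.5] w 1.001
[[ 1.    -0.018 -0.002]
 [ 0.007  0.241  0.971]
 [-0.017 -0.97   0.241]]
D 0
0 [-0.0004, -0.0171, -0.0362]
5 [-0.0005, -0.013, -0.0378]
8 [-0.0005, -0.0104, -0.0386]
[ -16. -798.  132.] [  2.8 118.6]
D 0
0 [-0.0004, -0.0171, -0.0362]
5 [-0.0005, -0.013, -0.0378]
9 [-0.0005, -0.0095, -0.0389]
[ -16. -805.  132.] [  1.8 140.4]
D 0
0 [-0.0004, -0.0171, -0.0362]
5 [-0.0005, -0.013, -0.0378]
10 [-0.0005, -0.0086, -0.0391]
[ -16. -811.  131.] [   1.4 -171.5]
D .1
0 [0.0035, -0.017, -0.036]
5 [0.0035, -0.013, -0.0377]
8 [0.0035, -0.0104, -0.0385]
[  13. -798.  132.] [  2.7 113.4]
D .1
0 [0.0035, -0.017, -0.036]
5 [0.0035, -0.013, -0.0377]
9 [0.0035, -0.0096, -0.0387]
[  16. -804.  132.] [  1.6 131.7]
D .1
0 [0.0035, -0.017, -0.036]
5 [0.0035, -0.013, -0.0377]
10 [0.0035, -0.0087, -0.0389]
[  19. -811.  131.] [   1.  -171.9]
D .2
0 [0.0073, -0.0169, -0.0355]
5 [0.0073, -0.013, -0.0371]
8 [0.0073, -0.0104, -0.0379]
[  41. -796.  132.] [  2.7 107.7]
D .2
0 [0.0073, -0.0169, -0.0355]
5 [0.0073, -0.013, -0.0371]
9 [0.0073, -0.0096, -0.0381]
[  47. -802.  131.] [  1.5 119.8]
D .2
0 [0.0073, -0.0169, -0.0355]
5 [0.0073, -0.013, -0.0371]
10 [0.0073, -0.0087, -0.0384]
[  52. -808.  131.] [  0.7 179.1]
D .3
0 [0.0109, -0.0166, -0.0347]
5 [0.0109, -0.0128, -0.0363]
8 [0.0109, -0.0103, -0.0371]
[  68. -793.  132.] [  2.9 102.2]
D .3
0 [0.0109, -0.0166, -0.0347]
5 [0.0109, -0.0128, -0.0363]
9 [0.011, -0.0095, -0.0373]
[  76. -799.  131.] [  1.6 107.5]
D .3
0 [0.0109, -0.0166, -0.0347]
5 [0.0109, -0.0128, -0.0363]
10 [0.011, -0.0086, -0.0375]
[  84. -805.  130.] [  0.4 144.8]
```

Call:
drive_tool(gripper=[0,0,0,0,0,0,0,0,0,0,0], offset=[[0.009,-0.0167,-0.035],[0.009,-0.0165,-0.035],[0.009,-0.016,-0.0355],[0.009,-0.015,-0.036],[0.009,-0.014,-0.036],[0.009,-0.013,-0.0365],[0.009,-0.012,-0.037],[0.009,-0.011,-0.037],[0.009,-0.0105,-0.0375],[0.009,-0.0095,-0.038],[0.009,-0.0085,-0.038]], turn=[0,0,0,0,0,0,0,0,0,0,0])

```text
time_s: 34.25
eef_pos: [67.7, -805.1, 126.4]
ee_rot: [0.712, -0.703, 0.001, 0.005]
force: [0.2, -1.0, 0.4]
grip_width: 0.998
```

```bash
python3 st.py
```

```text
34.25 [-1.628  1.182  0.188 -0.01   1.784 -1.636] [  67.7 -805.1  126.4] F [ 0.2 -1.   0.4] w 0.998
[[ 1.    -0.009 -0.006]
 [ 0.006  0.013  1.   ]
 [-0.009 -1.     0.013]]
```

Call:
drive_tool(gripper=[0,0,0,0,0,0,0,0,0,0], offset=[[0.0213,-0.0168,0.0231],[0.0213,-0.0168,0.0231],[0.0213,-0.0168,0.0231],[0.0213,-0.0168,0.0231],[0.0213,-0.0168,0.0231],[0.0213,-0.0168,0.0231],[0.0213,-0.0168,0.0231],[0.0213,-0.0168,0.0231],[0,0,0],[0,0,0]], turn=[0,0,0,0,0,0,0,0,0,0])

```text
time_s: 35.08
eef_pos: [236.7, -623.3, 262.1]
ee_rot: [0.711, -0.703, 0.0, 0.006]
force: [0.2, -0.0, -0.7]
grip_width: 1.001
```

```bash
python3 st.py; python3 - <<'E'
from h import *
s,im,d=snap('wrist','wrist9.png');M=cam2world('wrist',s); C=cloud('wrist',d,s)
print([(round(x['score'],2),list(w(M,x['centre']))) for x in ctrl.pinpoint('wrist','Ball1_center')])
m=(d>0)&(C[...,2]>20)&(C[...,2]<70)
n,lab,st,ce=cv2.connectedComponentsWithStats(m.astype(np.uint8))
for i in range(1,n):
    if st[i,4]>200: p=C[lab==i]; print(np.round(ce[i]),st[i,4],np.round(p.mean(0)),np.round(p.min(0)),np.round(p.max(0)))
E
```

```text
35.08 [-1.38   0.637  0.859 -0.007  1.658 -1.389] [ 236.7 -623.3  262.1] F [ 0.2 -0.  -0.7] w 1.001
[[ 1.    -0.009 -0.008]
 [ 0.008  0.011  1.   ]
 [-0.009 -1.     0.011]]
[(0.65, [np.float64(239.8), np.float64(-628.2), np.float64(27.9)])]
[326. 176.] 1293 [ 242. -626.   47.] [ 214. -656.   23.] [ 269. -601.   58.]
[ 30. 231.] 2623 [-171. -708.   45.] [-223. -773.   20.] [-159. -661.   70.]
```

View pics/wrist9.png

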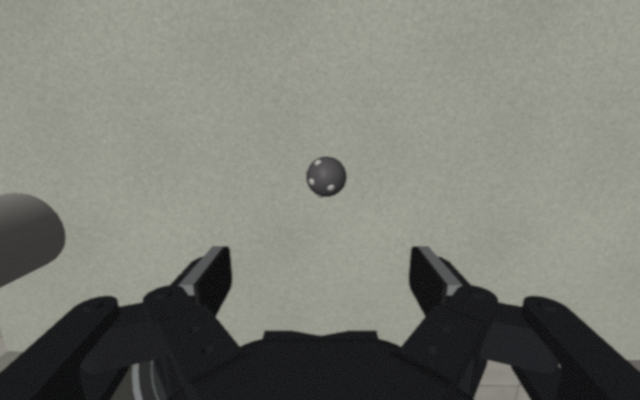

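Call:
drive_tool(gripper=[0,0,0,0,0,0,0,0,0,1,1,1,1,1,1,1,1], offset=[[0.0009,0.0355,-0.0011],[0.0009,0.0355,-0.0011],[0.0009,0.0355,-0.0011],[0.0009,0.0355,-0.0011],[0.0009,0.0355,-0.0011],[0.0009,0.0355,-0.0011],[0.0009,0.022,-0.001],[0,0.013,0],[0,0,0],[0,0,0],[0,0,0],[0,0,0],[0,0,0],[0,0,0],[0,0,0],[0,0,0],[0,0,0]], turn=[0,0,0,0,0,0,0,0,0,0,0,0,0,0,0,0,0], force=40)

```text
time_s: 36.6
eef_pos: [240.4, -630.2, 16.9]
ee_rot: [0.709, -0.705, 0.0, 0.005]
force: [2.2, 0.5, 15.1]
grip_width: 0.436
```

```bash
python3 st.py; python3 - <<'E'
from h import *
snap('wrist','wrist10.png')
E
```

```text
36.6 [-1.377  0.822  1.178 -0.006  1.15  -1.381] [ 240.4 -630.2   16.9] F [ 2.2  0.5 15.1] w 0.436
[[ 1.    -0.007 -0.006]
 [ 0.006  0.006  1.   ]
 [-0.007 -1.     0.006]]
```

View pics/wrist10.png

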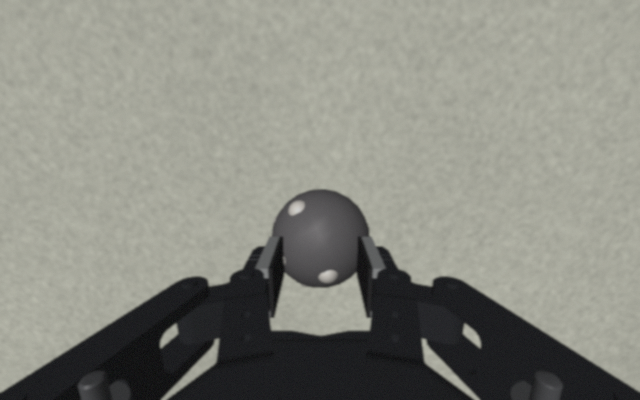

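Call:
drive_tool(gripper=[0,0,0,0,0,0,0,1,1,1,1,1,1,1,1], offset=[[0,0,0],[0,0,0],[0,0,0],[0,0,0],[0,0.007,0],[0,0.006,0],[0,0,0],[0,0,0],[0,0,0],[0,0,0],[0,0,0],[0,0,0],[0,0,0],[0,0,0],[0,0,0]], turn=[0,0,0,0,0,0,0,0,0,0,0,0,0,0,0], force=40)

```text
time_s: 37.9
eef_pos: [239.4, -627.9, 0.2]
ee_rot: [0.712, -0.702, 0.001, 0.005]
force: [0.9, 0.5, 5.4]
grip_width: 0.613
```

```bash
python3 st.py; python3 - <<'E'
from h import *
snap('wrist','wrist11.png')
E
```

```text
37.9 [-1.378  0.841  1.189 -0.007  1.126 -1.381] [ 2.394e+02 -6.279e+02  2.000e-01] F [0.9 0.5 5.4] w 0.613
[[ 1.    -0.009 -0.006]
 [ 0.006  0.013  1.   ]
 [-0.009 -1.     0.013]]
```

View pics/wrist11.png

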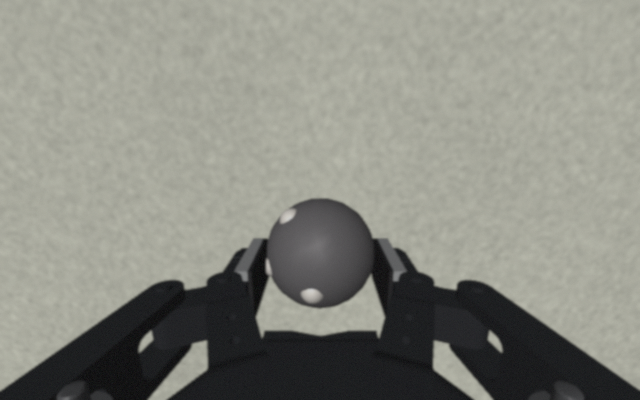

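Call:
drive_tool(gripper=[1,1,1,1,1,1,1,1,1,1,1,1,1,1,1,1,1,1,1,1], offset=[[0,-0.02,0],[0,-0.035,0],[0,-0.038,0],[0,-0.038,0],[0,-0.038,0],[0,-0.038,0],[0,-0.038,0],[0,-0.038,0],[0,-0.038,0],[0,-0.038,0],[0.004,0,0.038],[0.004,0,0.038],[0.004,0,0.038],[0.004,0,0.038],[0.004,0,0.038],[0.004,0,0.038],[0.004,0,0.038],[0.004,0,0.038],[0.004,0,0.038],[0.004,0,0.038]], turn=[0,0,0,0,0,0,0,0,0,0,0,0,0,0,0,0,0,0,0,0])

```text
time_s: 39.62
eef_pos: [279.5, -255.9, 363.5]
ee_rot: [0.712, -0.702, 0.001, 0.005]
force: [1.3, -0.9, 0.4]
grip_width: 0.616
```

```bash
python3 st.py; python3 go.py 540 -155 360; python3 - <<'E'
from h import *
snap('wrist','wrist12.png')
E
```

```text
39.62 [-1.053e+00 -7.700e-02  1.532e+00 -1.000e-03  1.704e+00 -1.058e+00] [ 279.5 -255.9  363.5] F [ 1.3 -0.9  0.4] w 0.616
[[ 1.    -0.01  -0.006]
 [ 0.006  0.015  1.   ]
 [-0.01  -1.     0.015]]
world d [260.5 100.9  -3.5] tool total(mm) [261.1   2.5  99.3] rows 8 per row(m) [0.0326 0.0003 0.0124]
```

View pics/wrist12.png

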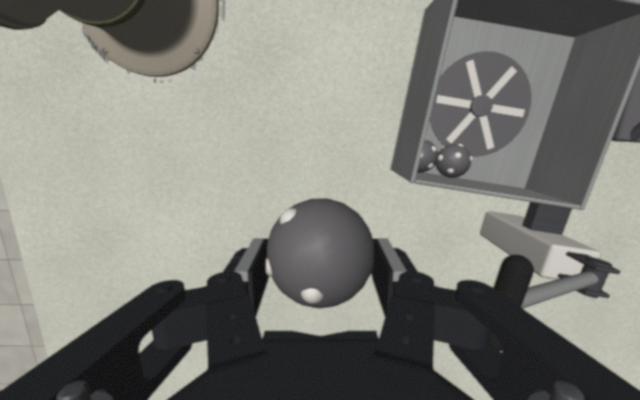

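Call:
drive_tool(gripper=[1,1,1,1,1,1,1,1,1,1,1,1,1,1,1,1,1], offset=[[0.034,0,0.0135],[0.034,0,0.0135],[0.034,0,0.0135],[0.034,0,0.0135],[0.034,0,0.0135],[0.034,0,0.0135],[0.034,0,0.0135],[0.034,0,0.0135],[0,0,0],[0,0.035,0],[0,0.035,0],[0,0.035,0],[0,0.035,0],[0,0.035,0],[0,0.035,0],[0,0.03,0],[0,0,0]], turn=[0,0,0,0,0,0,0,0,0,0,0,0,0,0,0,0,0])

```text
time_s: 41.08
eef_pos: [545.7, -143.4, 117.1]
ee_rot: [0.714, -0.7, 0.005, 0.009]
force: [-1.1, 1.0, -1.4]
grip_width: 0.61
```

```bash
python3 st.py; python3 - <<'E'
from h import *
snap('wrist','wrist13.png')
E
```

```text
41.08 [-0.469  0.491  1.474  0.009  1.203 -0.478] [ 545.7 -143.4  117.1] F [-1.1  1.  -1.4] w 0.61
[[ 1.    -0.019 -0.006]
 [ 0.006  0.02   1.   ]
 [-0.019 -1.     0.02 ]]
```

View pics/wrist13.png

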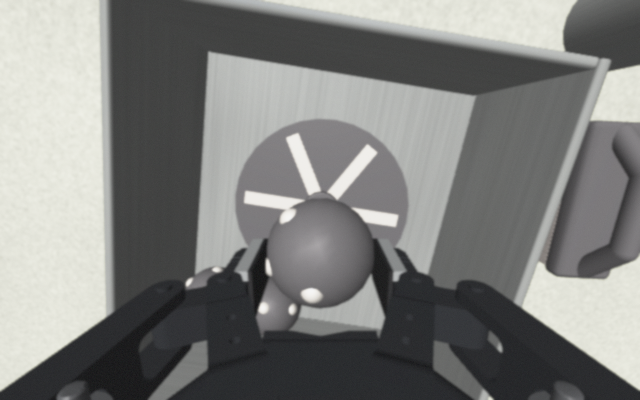

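Call:
drive_tool(gripper=[1,1,1,0,0,0,0,0,0,0,0,0,0,0,0], offset=[[0,0.02,0],[0,0.02,0],[0,0,0],[0,0,0],[0,0,0],[0,0,0],[0,0,0],[0,-0.03,0],[0,-0.038,0],[0,-0.038,0],[0,-0.038,0],[0,-0.038,0],[0,-0.038,0],[0,0,0],[0,0,0]], turn=[0,0,0,0,0,0,0,0,0,0,0,0,0,0,0])

```text
time_s: 42.38
eef_pos: [551.1, -147.5, 305.2]
ee_rot: [0.712, -0.703, -0.0, 0.004]
force: [0.1, -1.1, -1.2]
grip_width: 1.003
```

```bash
python3 st.py; cat > heads.py <<'E'
from h import *
import sys
s,im,d=snap('scene',sys.argv[1]); C=cloud('scene',d)
m=(d>0)&(C[...,2]>30)&(C[...,2]<110)&(C[...,0]>250)&(C[...,0]<760)&(C[...,1]>-20)&(C[...,1]<300)
n,lab,st,ce=cv2.connectedComponentsWithStats(m.astype(np.uint8))
for i in range(1,n):
    if st[i,4]>25:
        p=C[lab==i]; q=p[p[:,2]>44]; c=im[lab==i].mean(0)
        print(np.round(ce[i]),st[i,4],'ORANGE' if c[0]>1.4*c[1] else 'white', cv2.minAreaRect(q[:,:2].astype(np.float32)) if len(q)>5 else '')
M=cam2world('scene'); print([(round(x['score'],2),w(M,x['centre']).tolist()) for x in ctrl.pinpoint('scene','Head1_barrel')])
cv2.imwrite('pics/z_'+sys.argv[1],cv2.resize(im[130:290,180:420],(800,533))[...,::-1])
E
python3 heads.py scene5.png
```

```text
42.38 [-0.471  0.378  1.148  0.009  1.625 -0.477] [ 551.1 -147.5  305.2] F [ 0.1 -1.1 -1.2] w 1.003
[[ 1.    -0.005 -0.006]
 [ 0.006  0.013  1.   ]
 [-0.005 -1.     0.013]]
[346. 188.] 146 ORANGE ((335.2462463378906, 102.90218353271484), (104.93274688720703, 24.14482307434082), 58.468955993652344)
[303. 194.] 172 white ((483.93426513671875, -16.56737518310547), (8.044316291809082, 87.0447769165039), 81.58633422851562)
[334. 208.] 157 white ((473.6497497558594, 128.0115966796875), (102.1827163696289, 25.648509979248047), 1.3918408155441284)
[366. 209.] 205 ORANGE ((405.567626953125, 229.7775115966797), (101.65242004394531, 28.11369514465332), 82.99288940429688)
[308. 224.] 176 white ((595.0029296875, 86.22122192382812), (100.19830322265625, 26.45418357849121), 4.136222839355469)
[322. 250.] 191 white ((673.17822265625, 199.26634216308594), (101.82147979736328, 24.732702255249023), 8.468561172485352)
[(0.51, [664.6, 195.0, 64.3])]
```

View pics/z_scene5.png

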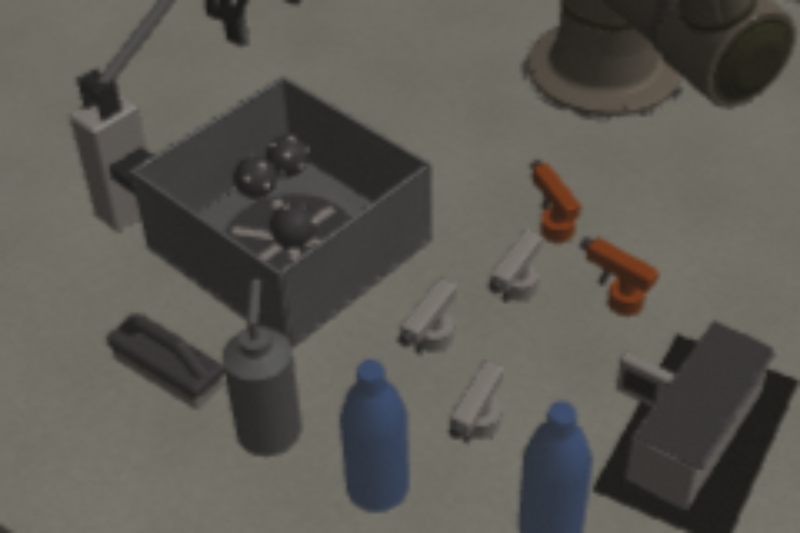

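Call:
drive_tool(gripper=[0,0,0,0,0,0,0,0,0,0,0], offset=[[0.0122,0.0105,0.0346],[0.0122,0.0105,0.0346],[0.0122,0.0105,0.0346],[0.0122,0.0105,0.0346],[0.0122,0.0105,0.0346],[0.0122,0.0105,0.0346],[0.0122,0.0105,0.0346],[0.0122,0.0105,0.0346],[0.0122,0.0105,0.0346],[0.0122,0.0105,0.0346],[0,0,0]], turn=[0,0,0,0,0,0,0,0,0,0,0])

```text
time_s: 43.4
eef_pos: [668.2, 206.9, 195.9]
ee_rot: [0.713, -0.702, 0.002, 0.01]
force: [1.0, -0.4, -0.3]
grip_width: 1.001
```

Call:
drive_tool(gripper=[0,0,0,0,0,0,0,0,0,0,0,0,0,0,0,0], offset=[[0,0,0],[0,0,0],[0,0,0],[0,0,0],[0,0,0],[0,0,0],[0,0,0],[0,0,0],[0,0,0],[0,0,0],[0,0,0],[0,0,0],[0,0,0],[0,0,0],[0,0,0],[0,0,0]], turn=[-7,-7,-7,-7,-7,-7,-7,-7,-7,-7,-7,-7,-7,-7,0,0])

```text
time_s: 44.73
eef_pos: [669.0, 200.8, 200.6]
ee_rot: [-0.47, 0.457, 0.535, -0.533]
force: [1.1, 0.3, 0.2]
grip_width: 0.997
```

```bash
python3 st.py; cat > whead.py <<'E'
from h import *
import sys
s,im,d=snap('wrist',sys.argv[1]); C=cloud('wrist',d,s); M=cam2world('wrist',s)
print([(round(x['score'],2),w(M,x['centre']).tolist()) for x in ctrl.pinpoint('wrist','Head1_barrel')])
m=(d>0)&(C[...,2]>52)&(C[...,2]<90)&(C[...,0]>400)&(C[...,0]<760)&(C[...,1]>0)&(C[...,1]<280)
n,lab,st,ce=cv2.connectedComponentsWithStats(m.astype(np.uint8))
for i in range(1,n):
    if st[i,4]>150: p=C[lab==i]; print(np.round(ce[i]),st[i,4],im[lab==i].mean(0).round(),'z',np.round(np.percentile(p[:,2],[10,90])),cv2.minAreaRect(p[:,:2].astype(np.float32)))
E
python3 whead.py wrist14.png
```

```text
44.73 [ 0.118  0.733  0.85   0.016  1.568 -1.595] [669.  200.8 200.6] F [1.1 0.3 0.2] w 0.997
[[-0.141 -0.012 -0.99 ]
 [ 0.99   0.015 -0.142]
 [ 0.016 -1.     0.009]]
[(0.6, [667.4, 193.4, 61.1]), (0.51, [544.5, -157.0, 0.7])]
[265.  10.] 519 [111. 109. 107.] z [59. 71.] ((510.8770751953125, 130.4144287109375), (18.188674926757812, 24.59646987915039), 19.18501853942871)
[212.  92.] 3101 [183. 179. 173.] z [64. 73.] ((593.2916870117188, 83.78692626953125), (100.08464050292969, 24.753984451293945), 2.8561644554138184)
[315. 185.] 2106 [188. 184. 178.] z [69. 73.] ((669.3228759765625, 197.04562377929688), (100.18499755859375, 23.80699348449707), 7.348758220672607)
[136. 244.] 558 [89. 90. 89.] z [56. 87.] ((753.8186645507812, 14.539885520935059), (28.70329475402832, 4.59475564956665), 71.49037170410156)
[262. 257.] 688 [ 81.  97. 122.] z [57. 87.] ((754.0325927734375, 147.65493774414062), (11.80543041229248, 50.23023986816406), 0.11662612855434418)
```

View pics/wrist14.png

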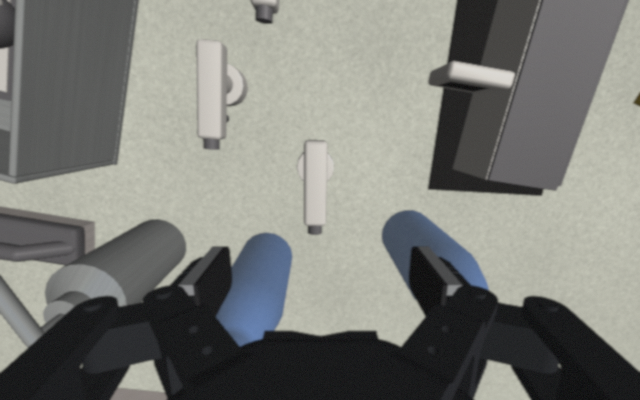

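Call:
drive_tool(gripper=[0,0,0,0,0,0,0,1,1,1,1,1,1,1,1,1], offset=[[-0.0013,0.035,0.0007],[-0.0013,0.035,0.0007],[-0.0013,0.035,0.0007],[-0.0013,0.035,0.0007],[-0.0013,0.02,0.0007],[0,0,0],[0,0,0],[0,0,0],[0,0,0],[0,0,0],[0,0,0],[0,0,0],[0,0,0],[0,0,0],[0,0,0],[0,0,0]], turn=[0,0,0,0,0,0,0,0,0,0,0,0,0,0,0,0], force=50)

```text
time_s: 46.17
eef_pos: [665.8, 196.7, 42.5]
ee_rot: [-0.468, 0.457, 0.537, -0.533]
force: [0.2, 0.8, 6.2]
grip_width: 0.246
```

```bash
python3 st.py; python3 - <<'E'
from h import *
snap('wrist','wrist15.png')
E
```

```text
46.17 [ 0.112  0.833  1.084  0.017  1.231 -1.61 ] [665.8 196.7  42.5] F [0.2 0.8 6.2] w 0.246
[[-0.145 -0.008 -0.989]
 [ 0.989  0.015 -0.145]
 [ 0.016 -1.     0.006]]
```

View pics/wrist15.png

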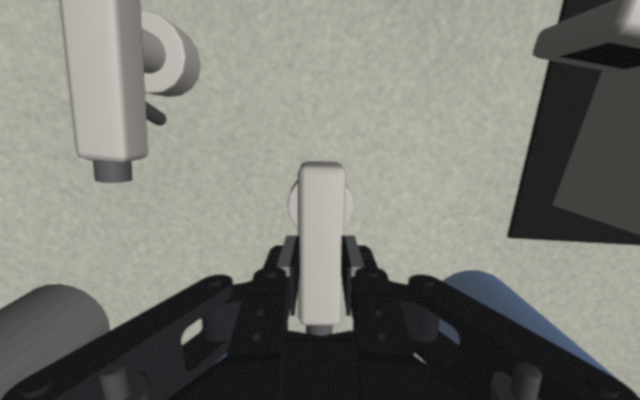

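Call:
drive_tool(gripper=[1,1,1,1,1,1,1,1,1,1,1,1,1,1,1,1], offset=[[0,-0.025,0],[0,-0.039,0],[0,-0.039,0],[0,-0.039,0],[0,-0.039,0],[0,-0.039,0],[-0.0363,0,0.0143],[-0.0363,0,0.0143],[-0.0363,0,0.0143],[-0.0363,0,0.0143],[-0.0363,0,0.0143],[-0.0363,0,0.0143],[-0.0363,0,0.0143],[-0.0363,0,0.0143],[0,0,0],[0,0,0]], turn=[0,0,0,0,0,0,0,0,0,0,0,0,0,0,0,0])

```text
time_s: 47.55
eef_pos: [595.9, -112.6, 257.3]
ee_rot: [-0.469, 0.457, 0.536, -0.533]
force: [-0.6, 0.9, -0.5]
grip_width: 0.246
```

```bash
python3 st.py; python3 - <<'E'
from h import *
snap('wrist','wrist16.png')
E
```

```text
47.55 [-0.385  0.48   1.12   0.01   1.557 -2.098] [ 595.9 -112.6  257.3] F [-0.6  0.9 -0.5] w 0.246
[[-0.142 -0.011 -0.99 ]
 [ 0.99   0.015 -0.142]
 [ 0.016 -1.     0.008]]
```

View pics/wrist16.png

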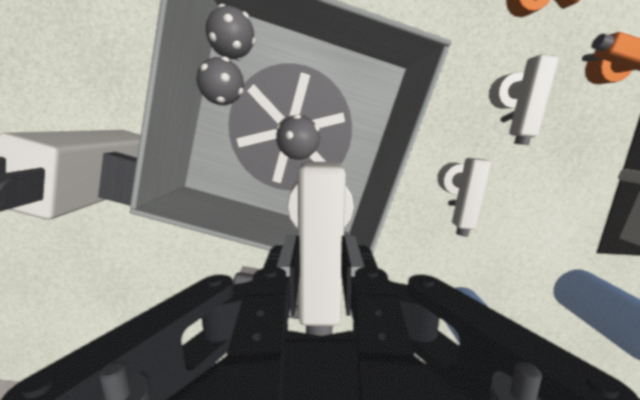

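Call:
drive_tool(gripper=[1,1,1,1,1,0.4,0.4,0.4,0.4,0.4,0.4,0.4,0,0,0], offset=[[0,0.036,0.001],[0,0.036,0.001],[0,0.036,0.001],[0,0.036,0.001],[0,0,0],[0,0,0],[0,0,0],[0,0,0],[0,0,0],[0,-0.038,0],[0,-0.038,0],[0,-0.038,0],[0,-0.038,0],[0,0,0],[0,0,0]], turn=[0,0,0,0,0,0,0,0,0,0,0,0,0,0,0])

```text
time_s: 48.85
eef_pos: [593.4, -111.7, 269.1]
ee_rot: [-0.466, 0.458, 0.538, -0.533]
force: [-0.7, -0.6, -0.2]
grip_width: 0.989
```

```bash
python3 st.py; python3 whead.py wrist17.png
```

```text
48.85 [-0.385  0.465  1.112  0.01   1.572 -2.101] [ 593.4 -111.7  269.1] F [-0.7 -0.6 -0.2] w 0.989
[[-0.145 -0.004 -0.989]
 [ 0.989  0.012 -0.145]
 [ 0.013 -1.     0.002]]
[(0.56, [632.9, -68.6, 46.8]), (0.47, [782.0, -147.3, -0.7])]
[616.  60.] 919 [137.  84.  51.] z [56. 72.] ((405.4194030761719, 218.37599182128906), (81.25294494628906, 13.980782508850098), 82.88381958007812)
[527. 100.] 2358 [174. 172. 168.] z [58. 72.] ((469.0578918457031, 124.73359680175781), (99.89517974853516, 24.69751739501953), 2.98232102394104)
[466. 194.] 1747 [178. 176. 171.] z [59. 73.] ((593.259521484375, 82.66507720947266), (100.06037139892578, 24.186059951782227), 2.9044859409332275)
[389. 300.] 218 [102. 103. 101.] z [56. 87.] ((753.7352294921875, 13.78447151184082), (27.824831008911133, 3.815249443054199), 72.3523178100586)
```

View pics/wrist17.png

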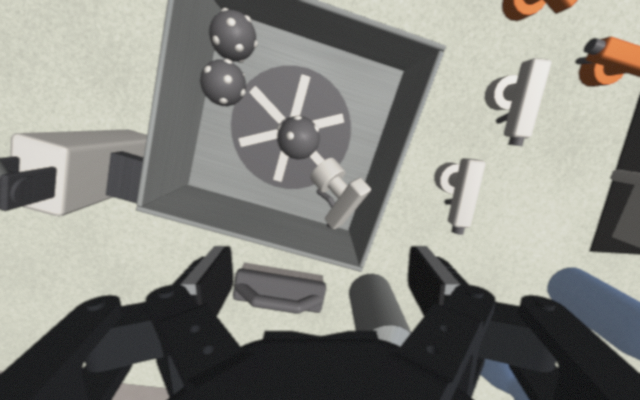

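Call:
drive_tool(gripper=[0,0,0,0,0,0,0,0,0], offset=[[0.0321,0.0119,-0.0039],[0.0321,0.0119,-0.0039],[0.0321,0.0119,-0.0039],[0.0321,0.0119,-0.0039],[0.0321,0.0119,-0.0039],[0.0321,0.0119,-0.0039],[0,0,0],[0,0,0],[0,0,0]], turn=[0,0,0,0,0,0,5.3,0,0])

```text
time_s: 49.7
eef_pos: [586.9, 83.4, 196.7]
ee_rot: [-0.492, 0.48, 0.515, -0.513]
force: [-0.5, 0.4, 0.7]
grip_width: 1.006
```

```bash
python3 st.py; python3 whead.py wrist18.png; python3 go.py 588.3 83 41 36
```

```text
49.7 [-0.063  0.474  1.284  0.014  1.395 -1.692] [586.9  83.4 196.7] F [-0.5  0.4  0.7] w 1.006
[[-0.056 -0.011 -0.998]
 [ 0.998  0.015 -0.056]
 [ 0.015 -1.     0.01 ]]
[(0.76, [631.1, -68.7, 44.8])]
[501.   9.] 1820 [128.  76.  45.] z [56. 72.] ((410.53839111328125, 232.69058227539062), (89.19120025634766, 14.795206069946289), 89.34330749511719)
[370.  65.] 3032 [185. 181. 175.] z [68. 73.] ((469.1951904296875, 125.73158264160156), (98.5379638671875, 24.557771682739258), 2.7641005516052246)
[319. 192.] 2102 [189. 185. 179.] z [70. 73.] ((593.4908447265625, 83.85269927978516), (100.49850463867188, 23.487180709838867), 2.713684320449829)
[251. 329.] 527 [88. 89. 87.] z [57. 86.] ((753.9066772460938, 14.373430252075195), (28.95317268371582, 4.835211277008057), 72.63180541992188)
[366. 327.] 419 [ 80.  95. 119.] z [54. 72.] ((753.8023681640625, 148.00970458984375), (49.80406188964844, 12.25515079498291), 89.916015625)
world d [   1.1    0.4 -156.3] tool total(mm) [ -2.1 156.2  -2.5] rows 5 per row(m) [-0.0004  0.0312 -0.0005]
```

Call:
drive_tool(gripper=[0,0,0,0,0,0,0,1,1,1,1,1,1,1,1,1], offset=[[-0.0003,0.035,-0.0005],[-0.0003,0.035,-0.0005],[-0.0003,0.035,-0.0005],[-0.0003,0.035,-0.0005],[-0.0003,0.016,-0.0005],[0,0,0],[0,0,0],[0,0,0],[0,0,0],[0,0,0],[0,0,0],[0,0,0],[0,0,0],[0,0,0],[0,0,0],[0,0,0]], turn=[0,0,0,0,0,0,0,0,0,0,0,0,0,0,0,0])

```text
time_s: 51.13
eef_pos: [588.7, 84.4, 42.2]
ee_rot: [-0.492, 0.481, 0.515, -0.511]
force: [-1.4, -0.8, 5.4]
grip_width: 0.25
```

```bash
python3 st.py
```

```text
51.13 [-0.061  0.631  1.458  0.016  1.062 -1.693] [588.7  84.4  42.2] F [-1.4 -0.8  5.4] w 0.25
[[-0.053 -0.008 -0.999]
 [ 0.998  0.015 -0.053]
 [ 0.015 -1.     0.007]]
```

Call:
drive_tool(gripper=[1,1,1,1,1,1,1,1,1,1,1,1,1,1,1,1], offset=[[0,-0.025,0],[0,-0.039,0],[0,-0.039,0],[0,-0.039,0],[0,-0.039,0],[0,-0.039,0],[-0.0355,0,0.0043],[-0.0355,0,0.0043],[-0.0355,0,0.0043],[-0.0355,0,0.0043],[-0.0355,0,0.0043],[-0.0355,0,0.0043],[-0.0355,0,0.0043],[-0.0355,0,0.0043],[0,0,0],[0,0,0]], turn=[0,0,0,0,0,0,0,0,0,0,0,0,0,0,0,0])

```text
time_s: 52.47
eef_pos: [570.6, -205.6, 256.6]
ee_rot: [-0.494, 0.481, 0.514, -0.511]
force: [0.7, 0.6, -0.2]
grip_width: 0.248
```

```bash
python3 st.py; python3 - <<'E'
from h import *
snap('wrist','wrist19.png')
E
```

```text
52.47 [-0.543  0.482  1.119  0.008  1.558 -2.164] [ 570.6 -205.6  256.6] F [ 0.7  0.6 -0.2] w 0.248
[[-0.05  -0.011 -0.999]
 [ 0.999  0.016 -0.051]
 [ 0.016 -1.     0.01 ]]
```

View pics/wrist19.png

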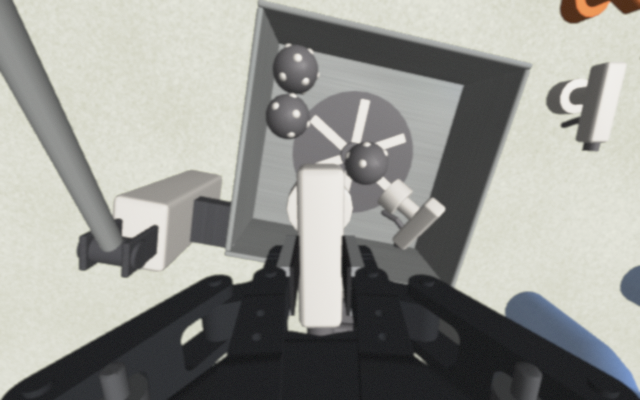

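Call:
drive_tool(gripper=[1,1,1,1,1,1,0.4,0.4,0.4,0.4,0.4,0.4,0.4,0.4,0,0,0], offset=[[0,0.036,0],[0,0.036,0],[0,0.036,0],[0,0.036,0],[0,0.025,0],[0,0,0],[0,0,0],[0,0,0],[0,0,0],[0,0,0],[0,-0.038,0],[0,-0.038,0],[0,-0.038,0],[0,-0.038,0],[0,-0.03,0],[0,0,0],[0,0,0]], turn=[0,0,0,0,0,0,0,0,0,0,0,0,0,0,0,0,0])

```text
time_s: 53.93
eef_pos: [571.6, -204.6, 272.6]
ee_rot: [-0.491, 0.482, 0.515, -0.511]
force: [-0.1, -0.3, -0.4]
grip_width: 0.982
```

```bash
python3 st.py; python3 - <<'E'
from h import *
snap('wrist','wrist20.png')
E
python3 go.py 464.5 125.5 200
```

```text
53.93 [-0.54   0.475  1.089  0.008  1.589 -2.164] [ 571.6 -204.6  272.6] F [-0.1 -0.3 -0.4] w 0.982
[[-0.053 -0.006 -0.999]
 [ 0.998  0.012 -0.053]
 [ 0.013 -1.     0.005]]
world d [-106.6  329.8  -70.6] tool total(mm) [333.9  76.3  88.3] rows 10 per row(m) [0.0334 0.0076 0.0088]
```

View pics/wrist20.png

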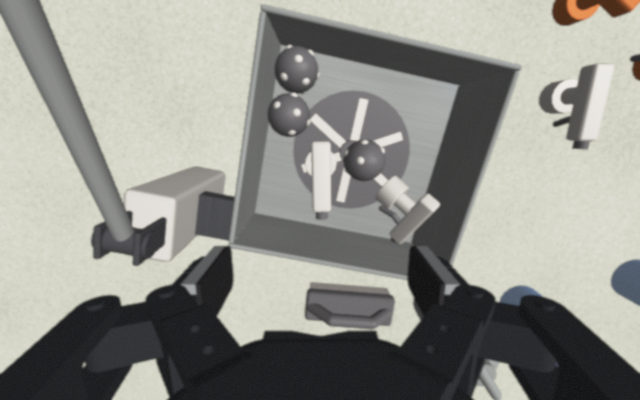

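Call:
drive_tool(gripper=[0,0,0,0,0,0,0,0,0,0,0,0], offset=[[0.0334,0.0076,0.0088],[0.0334,0.0076,0.0088],[0.0334,0.0076,0.0088],[0.0334,0.0076,0.0088],[0.0334,0.0076,0.0088],[0.0334,0.0076,0.0088],[0.0334,0.0076,0.0088],[0.0334,0.0076,0.0088],[0.0334,0.0076,0.0088],[0.0334,0.0076,0.0088],[0,0,0],[0,0,0]], turn=[0,0,0,0,0,0,0,0,0,0,0,0])

```text
time_s: 54.98
eef_pos: [463.6, 126.7, 199.0]
ee_rot: [-0.492, 0.479, 0.515, -0.513]
force: [-0.2, 0.2, 0.3]
grip_width: 1.003
```

```bash
python3 st.py; python3 whead.py wrist21.png; python3 go.py 464.3 125.5 41 36
```

```text
54.98 [ 0.013  0.224  1.627  0.015  1.302 -1.618] [463.6 126.7 199. ] F [-0.2  0.2  0.3] w 1.003
[[-0.056 -0.012 -0.998]
 [ 0.998  0.015 -0.056]
 [ 0.015 -1.     0.011]]
[]
[431. 140.] 1255 [176. 103.  61.] z [70. 73.] ((405.9608459472656, 227.54257202148438), (99.17884063720703, 17.49424171447754), 86.1046371459961)
[318. 191.] 2076 [185. 182. 175.] z [69. 73.] ((469.2782287597656, 126.01856994628906), (100.39485168457031, 23.45911979675293), 2.6165060997009277)
world d [  -0.5    0.5 -158.7] tool total(mm) [ -1.8 158.7  -1.1] rows 5 per row(m) [-0.0004  0.0317 -0.0002]
```

View pics/wrist21.png

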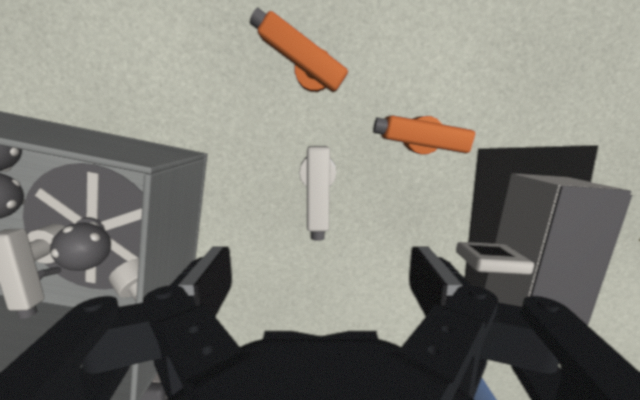

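Call:
drive_tool(gripper=[0,0,0,0,0,0,0,1,1,1,1,1,1,1,1,1], offset=[[-0.0003,0.035,-0.0002],[-0.0003,0.035,-0.0002],[-0.0003,0.035,-0.0002],[-0.0003,0.035,-0.0002],[-0.0003,0.018,-0.0002],[0,0,0],[0,0,0],[0,0,0],[0,0,0],[0,0,0],[0,0,0],[0,0,0],[0,0,0],[0,0,0],[0,0,0],[0,0,0]], turn=[0,0,0,0,0,0,0,0,0,0,0,0,0,0,0,0])

```text
time_s: 56.42
eef_pos: [464.9, 126.5, 43.0]
ee_rot: [-0.492, 0.481, 0.515, -0.511]
force: [-1.3, -0.2, 5.8]
grip_width: 0.243
```

```bash
python3 st.py; python3 go.py 515 -110 260
```

```text
56.42 [ 0.013  0.423  1.813  0.019  0.914 -1.623] [464.9 126.5  43. ] F [-1.3 -0.2  5.8] w 0.243
[[-0.053 -0.008 -0.999]
 [ 0.998  0.015 -0.054]
 [ 0.015 -1.     0.007]]
world d [  50.1 -236.5  217. ] tool total(mm) [-235.5 -220.9  -35.8] rows 9 per row(m) [-0.0262 -0.0245 -0.004 ]
```

Call:
drive_tool(gripper=[1,1,1,1,1,1,1,1,1,1,1,1,1,1], offset=[[0,-0.025,0],[0,-0.039,0],[0,-0.039,0],[0,-0.039,0],[0,-0.039,0],[0,-0.039,0],[-0.0373,0,-0.0038],[-0.0373,0,-0.0038],[-0.0373,0,-0.0038],[-0.0373,0,-0.0038],[-0.0373,0,-0.0038],[-0.0373,0,-0.0038],[0,0,0],[0,0,0]], turn=[0,0,0,0,0,0,0,0,0,0,0,0,0,0])

```text
time_s: 57.58
eef_pos: [501.0, -100.4, 258.1]
ee_rot: [-0.494, 0.481, 0.514, -0.511]
force: [0.2, 0.5, -0.9]
grip_width: 0.243
```

```bash
python3 st.py; python3 - <<'E'
from h import *
snap('wrist','wrist22.png')
E
```

```text
57.58 [-0.433  0.256  1.432  0.01   1.47  -2.055] [ 501.  -100.4  258.1] F [ 0.2  0.5 -0.9] w 0.243
[[-0.05  -0.01  -0.999]
 [ 0.999  0.015 -0.051]
 [ 0.016 -1.     0.009]]
```

View pics/wrist22.png

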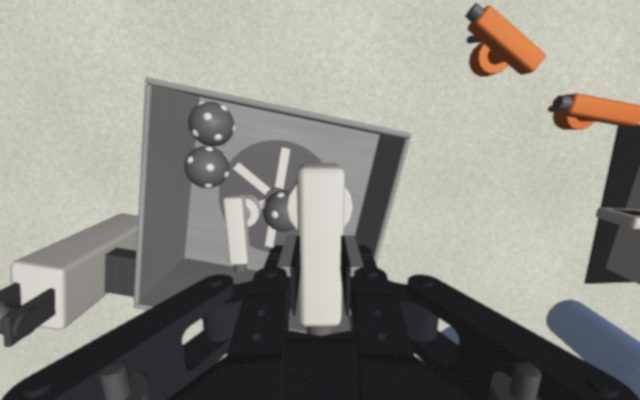

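Call:
drive_tool(gripper=[1,1,1,1,1,1,0.4,0.4,0.4,0.4,0.4,0.4,0.4,0.4,0,0,0], offset=[[0,0.036,0],[0,0.036,0],[0,0.036,0],[0,0.036,0],[0,0.025,0],[0,0,0],[0,0,0],[0,0,0],[0,0,0],[0,0,0],[0,-0.038,0],[0,-0.038,0],[0,-0.038,0],[0,-0.038,0],[0,-0.038,0],[0,-0.03,0],[0,0,0]], turn=[0,0,0,0,0,0,0,0,0,0,0,0,0,0,0,0,0])

```text
time_s: 59.05
eef_pos: [503.0, -100.4, 316.7]
ee_rot: [-0.488, 0.485, 0.516, -0.51]
force: [-0.1, 0.6, 0.1]
grip_width: 0.987
```

```bash
python3 st.py; python3 - <<'E'
from h import *
s,im,d=snap('wrist','wrist23.png'); M=cam2world('wrist',s); C=cloud('wrist',d,s)
for n in ['Head1_barrel','Ball1_center','PumpLever_grip','WashTub']:
    print(n,[(round(x['score'],2),w(M,x['centre']).tolist()) for x in ctrl.pinpoint('wrist',n)])
D=C-np.array([547,-156,0]); a=np.radians(-8); xt=np.cos(a)*D[...,0]+np.sin(a)*D[...,1]; yt=-np.sin(a)*D[...,0]+np.cos(a)*D[...,1]
m=(d>0)&(abs(xt)<112)&(abs(yt)<117)&(C[...,2]>22)&(C[...,2]<200)
n,lab,st,ce=cv2.connectedComponentsWithStats(m.astype(np.uint8))
for i in range(1,n):
    if st[i,4]>100: k=lab==i; print(np.round(ce[i]),st[i,4],im[k].mean(0).round(),'xt',np.percentile(xt[k],[1,99]).round(),'yt',np.percentile(yt[k],[1,99]).round(),'zmax',C[k][:,2].max().round())
E
```

```text
59.05 [-0.431  0.233  1.313  0.009  1.599 -2.055] [ 503.  -100.4  316.7] F [-0.1  0.6  0.1] w 0.987
[[-0.053  0.002 -0.999]
 [ 0.999  0.01  -0.053]
 [ 0.01  -1.    -0.002]]
Head1_barrel [(0.56, [629.8, -69.0, 47.1]), (0.21, [787.6, -146.5, -1.8])]
Ball1_center [(0.9, [548.6, -145.5, 42.6])]
PumpLever_grip [(0.23, [725.8, 326.7, -3.8])]
WashTub []
[225. 140.] 2176 [103. 101. 102.] xt [-111.  -15.] yt [-116.  -70.] zmax 64.0
[325. 203.] 2733 [174. 171. 165.] xt [-96. 104.] yt [ 32. 113.] zmax 82.0
[289. 196.] 1041 [99. 97. 97.] xt [-25.  24.] yt [-14.  37.] zmax 73.0
[250. 211.] 1412 [188. 185. 179.] xt [-14.  82.] yt [-59. -23.] zmax 80.0
```

View pics/wrist23.png

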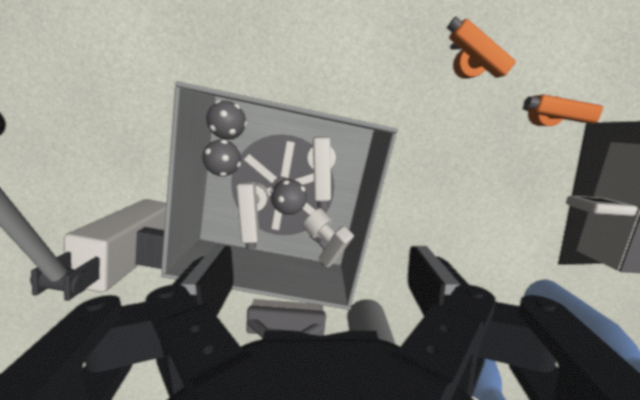

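```bash
python3 heads.py scene6.png; python3 boxpose.py 2>/dev/null; python3 - <<'E'
from h import *
for cam in ['scene','side']:
    s,im,d=snap(cam,cam+'7.png'); M=cam2world(cam); C=cloud(cam,d)
    for n in ['PumpLever_grip','WashTub','FlipBox','BoxMat']:
        print(cam,n,[(round(x['score'],2),w(M,x['centre']).tolist()) for x in ctrl.pinpoint(cam,n)])
    m=(d>0)&(abs(C[...,0]-447)<60)&(abs(C[...,1]+344)<75)&(C[...,2]>285)&(C[...,2]<330)
    p=C[m]; print(len(p),np.round(np.percentile(p,[5,50,95],axis=0),1) if len(p) else '')
E
python3 go.py 447 -344 360 36
```

```text
[346. 188.] 150 ORANGE ((333.90869140625, 101.75120544433594), (104.89714050292969, 26.45876121520996), 57.276283264160156)
[304. 194.] 167 white ((481.0683898925781, -15.721850395202637), (9.293928146362305, 80.07384490966797), 81.92366027832031)
[366. 209.] 202 ORANGE ((403.5028076171875, 230.57504272460938), (101.94810485839844, 29.693965911865234), 81.9019546508789)
[]
scene 1028 z 83.9 ((539.732421875, 387.9090881347656), (115.33193969726562, 195.28343200683594), 88.75071716308594)
 fin 165 [[536.6 309.9  33.1]
 [546.1 334.4  64.3]
 [549.7 359.8  78.6]]
 fintop 77 [[533.4 310.8  60.9]
 [545.2 336.8  73.4]
 [549.6 358.8  77.3]] ((541.3856811523438, 333.9929504394531), (17.97122573852539, 54.362483978271484), 0.748617947101593)
side 711 z 82.9 ((530.1156616210938, 388.57952880859375), (112.51729583740234, 168.90670776367188), 88.78800964355469)
 fin 229 [[500.5 301.9  31.7]
 [537.9 355.5  62.1]
 [589.8 364.6  80.4]]
 fintop 68 [[531.7 301.2  62.6]
 [538.4 324.4  73.3]
 [573.8 361.2  77.8]] ((558.9765625, 330.0924072265625), (68.10043334960938, 63.227577209472656), 0.8397324681282043)
scene PumpLever_grip [(0.68, [441.1, -344.0, 300.5]), (0.55, [541.7, 335.3, 48.2])]
scene WashTub [(0.6, [548.1, -158.6, 0.0])]
scene FlipBox [(0.73, [441.6, 620.4, 5.8]), (0.69, [536.8, 404.5, 5.5])]
scene BoxMat [(0.6, [534.2, 403.3, -0.7])]
134 [[ 438.3 -377.2  288.4]
 [ 453.2 -339.7  304.8]
 [ 477.2 -300.2  313.3]]
side PumpLever_grip [(0.55, [443.8, -345.9, 298.7])]
side WashTub [(0.76, [548.3, -153.9, 3.2])]
side FlipBox [(0.66, [789.4, -148.0, 3.1]), (0.6, [445.4, 621.9, 0.8]), (0.59, [540.8, 407.4, 4.9])]
side BoxMat [(0.85, [534.7, 403.6, -5.6])]
529 [[ 430.5 -388.3  290. ]
 [ 443.3 -353.   309.3]
 [ 472.6 -311.9  313.7]]
world d [ -54.6 -244.2   50.6] tool total(mm) [-240.1  -53.6   68. ] rows 8 per row(m) [-0.03   -0.0067  0.0085]
```

View pics/z_scene6.png

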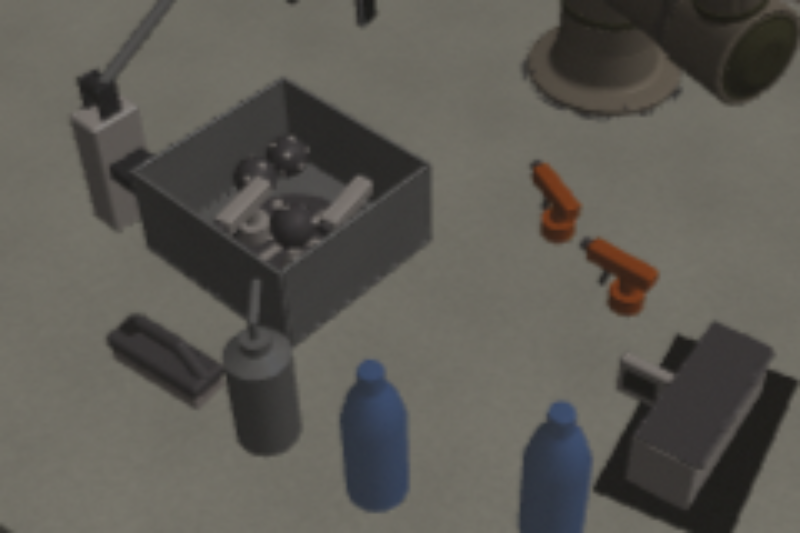

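Call:
drive_tool(gripper=[0.5,1,1,1,1,1,1,1,1,1], offset=[[-0.03,-0.0067,0.0088],[-0.03,-0.0067,0.0088],[-0.03,-0.0067,0.0088],[-0.03,-0.0067,0.0088],[-0.03,-0.0067,0.0088],[-0.03,-0.0067,0.0088],[-0.03,-0.0067,0.0088],[-0.03,-0.0067,0.0088],[0,0,0],[0,0,0]], turn=[0,0,0,0,0,0,0,0,0,0])

```text
time_s: 60.83
eef_pos: [444.2, -345.1, 359.6]
ee_rot: [-0.493, 0.481, 0.514, -0.511]
force: [0.7, 1.0, -0.2]
grip_width: -0.003
```

```bash
python3 st.py; python3 - <<'E'
from h import *
s,im,d=snap('wrist','wrist24.png'); C=cloud('wrist',d,s)
m=(d>0)&(abs(C[...,0]-447)<60)&(abs(C[...,1]+344)<75)&(C[...,2]>285)&(C[...,2]<318)
p=C[m]; print(len(p),np.round(np.percentile(p,[5,50,95],axis=0),1) if len(p) else '')
piv=np.array([616.5,-369,200]); u=np.array([-.990,.139,0])
Rm=rot(s); prev=s['eef_pos']
for j in [0,.15,.3,.45,.6,.75,.85]:
    th=np.radians(30)-j
    t=piv+200*np.cos(th)*u+np.array([0,0,200*np.sin(th)+12])
    print(j,np.round(t,1),'tool step mm',np.round(Rm.T@(t-prev),1)); prev=t
E
```

```text
60.83 [-8.700e-01  3.660e-01  1.029e+00  2.000e-03  1.765e+00 -2.491e+00] [ 444.2 -345.1  359.6] F [ 0.7  1.  -0.2] w -0.003
[[-0.051 -0.01  -0.999]
 [ 0.999  0.015 -0.051]
 [ 0.016 -1.     0.009]]
3586 [[ 427.8 -383.2  296. ]
 [ 439.6 -346.9  309.9]
 [ 461.4 -307.4  312.5]]
0 [ 445.  -344.9  312. ] tool step mm [-0.6 47.5 -1.2]
0.15 [ 432.2 -343.1  285. ] tool step mm [ 2.  27.2 12.5]
0.3 [ 423.4 -341.9  256.3] tool step mm [ 1.2 28.7  8.4]
0.45 [ 419.  -341.3  226.7] tool step mm [ 0.4 29.7  4.1]
0.6 [ 419.1 -341.3  196.7] tool step mm [-0.5 30.  -0.3]
0.75 [ 423.6 -341.9  167.1] tool step mm [-1.3 29.6 -4.7]
0.85 [ 429.  -342.7  147.9] tool step mm [-1.3 19.2 -5.5]
```

View pics/wrist24.png

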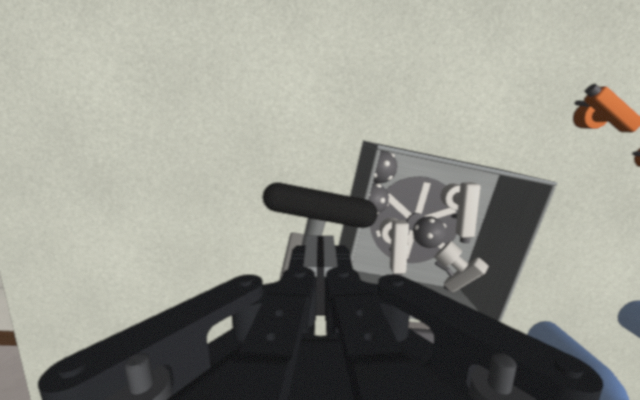

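Call:
drive_tool(gripper=[1,1,1,1,1,1,1,1,1,1], offset=[[0,0.03,-0.001],[0,0.017,0],[0.002,0.027,0.0125],[0.001,0.0287,0.0085],[0,0.0297,0.004],[0,0.03,0],[-0.001,0.0296,-0.0047],[-0.001,0.019,-0.0055],[0,0,0],[0,0,0]], turn=[0,0,0,0,0,0,0,0,0,0])

```text
time_s: 61.72
eef_pos: [429.0, -339.3, 149.9]
ee_rot: [-0.493, 0.48, 0.515, -0.512]
force: [-2.1, 1.4, 7.1]
grip_width: -0.001
```

```bash
python3 st.py; python3 - <<'E'
from h import *
for cam in ['scene','side']:
    s,im,d=snap(cam,cam+'8.png'); M=cam2world(cam)
    print(cam,[(round(x['score'],2),w(M,x['centre']).tolist()) for x in ctrl.pinpoint(cam,'PumpLever_grip')])
a=cv2.imread('pics/side8.png'); cv2.imwrite('pics/side8z.png',cv2.resize(a[200:400,230:470],(720,600)))
E
```

```text
61.72 [-8.850e-01  4.180e-01  1.494e+00  2.000e-03  1.248e+00 -2.511e+00] [ 429.  -339.3  149.9] F [-2.1  1.4  7.1] w -0.001
[[-0.055 -0.01  -0.998]
 [ 0.998  0.016 -0.055]
 [ 0.016 -1.     0.01 ]]
scene [(0.59, [421.1, -341.7, 166.1])]
side [(0.92, [418.7, -347.5, 163.0])]
```

View pics/side8z.png

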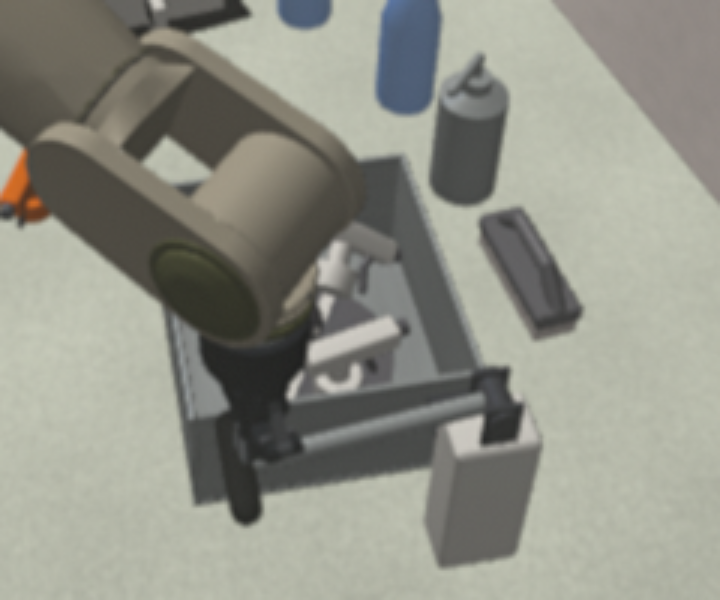

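Call:
drive_tool(gripper=[1,1,1,1,1], offset=[[0,0.01,0],[0,0.008,0],[0,0.006,0],[0,0,0],[0,0,0]], turn=[0,0,0,0,0])

```text
time_s: 62.33
eef_pos: [430.2, -340.4, 128.1]
ee_rot: [-0.49, 0.482, 0.515, -0.512]
force: [0.9, -0.4, 9.9]
grip_width: 0.002
```

```bash
python3 st.py; cat > lev.py <<'E'
from h import *
for cam in ['scene','side']:
    s,im,d=snap(cam,cam+'9.png'); M=cam2world(cam)
    for x in ctrl.pinpoint(cam,'PumpLever_grip')[:1]:
        c=w(M,x['centre']); print(cam,round(x['score'],2),c.tolist(),'j~',np.round(np.radians(30)-np.arcsin(np.clip((c[2]-200)/200,-1,1)),2))
E
python3 lev.py
```

```text
62.33 [-0.884  0.44   1.523  0.003  1.191 -2.511] [ 430.2 -340.4  128.1] F [ 0.9 -0.4  9.9] w 0.002
[[-0.055 -0.005 -0.998]
 [ 0.998  0.011 -0.055]
 [ 0.011 -1.     0.005]]
scene 0.54 [425.3, -341.2, 143.0] j~ 0.81
side 0.74 [538.2, 408.5, 4.9] j~ 1.87
```

Call:
drive_tool(gripper=[1,1,1,1,1,1,1,1,1,1,1,1], offset=[[0,0.008,0],[0,0,0],[0,0,0],[0,-0.02,0.004],[0,-0.038,0.004],[0,-0.038,0],[0,-0.038,-0.006],[0,-0.038,-0.008],[0,-0.038,-0.008],[0,-0.03,0],[0,0,0],[0,0,0]], turn=[0,0,0,0,0,0,0,0,0,0,0,0])

```text
time_s: 63.53
eef_pos: [445.3, -342.1, 359.2]
ee_rot: [-0.491, 0.481, 0.515, -0.512]
force: [-0.5, 0.7, -0.7]
grip_width: -0.001
```

```bash
python3 st.py; python3 lev.py; python3 - <<'E'
from h import *
snap('wrist','wrist25.png')
E
```

```text
63.53 [-0.865  0.36   1.038  0.003  1.757 -2.49 ] [ 445.3 -342.1  359.2] F [-0.5  0.7 -0.7] w -0.001
[[-0.055 -0.007 -0.998]
 [ 0.998  0.012 -0.055]
 [ 0.012 -1.     0.006]]
scene 0.86 [440.2, -344.3, 303.5] j~ -0.02
side 0.69 [444.3, -349.7, 298.2] j~ 0.01
```

View pics/wrist25.png

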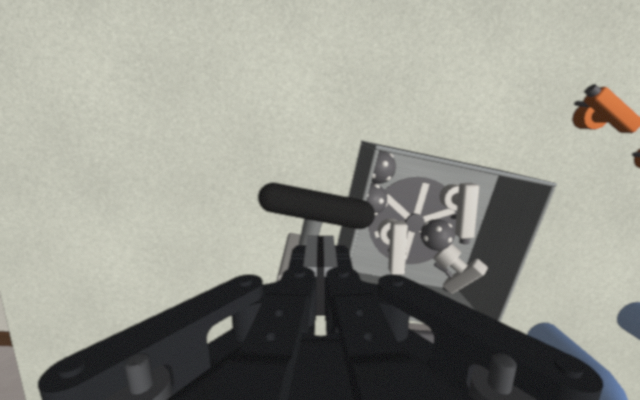

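Call:
drive_tool(gripper=[1,1,1,1,1,1,1,1,1,1,1,1,1], offset=[[-0.002,0.03,0.002],[-0.001,0.017,0],[0,0.027,0.0125],[0,0.0287,0.0085],[0,0.0297,0.004],[0,0.03,0],[0,0.0296,-0.0047],[0,0.019,-0.0055],[0,0.013,0],[0,0.01,0],[0,0.007,0],[0,0,0],[0,0,0]], turn=[0,0,0,0,0,0,0,0,0,0,0,0,0])

```text
time_s: 64.87
eef_pos: [427.2, -344.0, 117.5]
ee_rot: [-0.491, 0.482, 0.515, -0.511]
force: [3.6, -0.5, 10.7]
grip_width: 0.002
```

```bash
python3 st.py; python3 lev.py
```

```text
64.87 [-0.893  0.452  1.535  0.003  1.168 -2.519] [ 427.2 -344.   117.5] F [ 3.6 -0.5 10.7] w 0.002
[[-0.053 -0.006 -0.999]
 [ 0.999  0.012 -0.053]
 [ 0.012 -1.     0.005]]
scene 0.65 [428.3, -341.2, 133.3] j~ 0.86
side 0.95 [430.3, -343.9, 128.5] j~ 0.89
```

Second stroke is down (≈0.87). Raise, then the third.

Call:
drive_tool(gripper=[1,1,1,1,1,1,1,1,1,1,1], offset=[[0,-0.02,0.003],[0,-0.02,0.003],[0,-0.038,0],[0,-0.038,0],[0,-0.038,-0.006],[0,-0.038,-0.007],[0,-0.03,-0.008],[0,-0.02,0],[0,0,0],[0,0,0],[0,0,0]], turn=[0,0,0,0,0,0,0,0,0,0,0])

```text
time_s: 65.98
eef_pos: [442.8, -345.8, 356.3]
ee_rot: [-0.494, 0.479, 0.515, -0.512]
force: [-0.6, 0.4, -0.5]
grip_width: 0.001
```

```bash
python3 st.py; python3 lev.py
```

```text
65.98 [-8.730e-01  3.650e-01  1.038e+00  2.000e-03  1.758e+00 -2.496e+00] [ 442.8 -345.8  356.3] F [-0.6  0.4 -0.5] w 0.001
[[-0.053 -0.011 -0.999]
 [ 0.998  0.017 -0.053]
 [ 0.018 -1.     0.011]]
scene 0.55 [442.9, -347.1, 299.9] j~ 0.0
side 0.74 [443.7, -349.0, 297.0] j~ 0.02
```

Call:
drive_tool(gripper=[1,1,1,1,1,1,1,1,1,1,1,1,1], offset=[[0.001,0.029,0],[0,0.016,0],[0,0.027,0.0125],[0,0.0287,0.0085],[0,0.0297,0.004],[0,0.03,0],[0,0.0296,-0.0047],[0,0.019,-0.0055],[0,0.013,0],[0,0.01,0],[0,0.005,0],[0,0,0],[0,0,0]], turn=[0,0,0,0,0,0,0,0,0,0,0,0,0])

```text
time_s: 67.27
eef_pos: [427.6, -343.2, 122.6]
ee_rot: [-0.491, 0.482, 0.515, -0.511]
force: [4.1, 0.5, 10.4]
grip_width: 0.001
```

```bash
python3 st.py; python3 lev.py
```

```text
67.27 [-0.892  0.445  1.53   0.004  1.179 -2.517] [ 427.6 -343.2  122.6] F [ 4.1  0.5 10.4] w 0.001
[[-0.053 -0.005 -0.999]
 [ 0.999  0.012 -0.053]
 [ 0.012 -1.     0.004]]
scene 0.68 [424.1, -344.4, 140.6] j~ 0.83
side 0.62 [430.6, -344.5, 134.6] j~ 0.86
```

Call:
drive_tool(gripper=[1,1,1,1,1,1,1,1,1,1,1,1,1], offset=[[0,-0.02,0.003],[0,-0.02,0.003],[0,-0.038,0],[0,-0.038,0],[0,-0.038,-0.006],[0,-0.038,-0.007],[0,-0.03,-0.008],[0,-0.038,0],[0,-0.038,0],[0,-0.03,0],[0,0,0],[0,0,0],[0,0,0]], turn=[0,0,0,0,0,0,0,0,0,0,0,0,0])

```text
time_s: 68.55
eef_pos: [444.1, -346.4, 447.6]
ee_rot: [-0.493, 0.48, 0.515, -0.512]
force: [-0.3, 0.2, -0.6]
grip_width: -0.001
```

```bash
python3 st.py; python3 lev.py; python3 boxpose.py 2>/dev/null; python3 heads.py scene10.png; python3 - <<'E'
from h import *
s,im,d=snap('side','side11.png'); C=cloud('side',d)
D=C-np.array([547,-156,0]); a=np.radians(-8); xt=np.cos(a)*D[...,0]+np.sin(a)*D[...,1]; yt=-np.sin(a)*D[...,0]+np.cos(a)*D[...,1]
s2,im2,d2=snap('wrist','wrist26.png')
E
```

```text
68.55 [-8.720e-01  4.180e-01  7.290e-01  2.000e-03  2.014e+00 -2.495e+00] [ 444.1 -346.4  447.6] F [-0.3  0.2 -0.6] w -0.001
[[-0.053 -0.011 -0.999]
 [ 0.998  0.017 -0.053]
 [ 0.017 -1.     0.01 ]]
scene 0.59 [446.8, -342.8, 301.4] j~ -0.01
side 0.91 [443.7, -348.3, 297.1] j~ 0.02
scene 1034 z 83.7 ((540.89599609375, 388.26556396484375), (114.6684341430664, 195.34397888183594), 89.58671569824219)
 fin 167 [[535.2 309.3  30.7]
 [546.2 335.2  64.3]
 [549.5 360.2  79. ]]
 fintop 72 [[534.1 309.   63.7]
 [544.9 334.9  74. ]
 [548.8 359.5  77.4]] ((541.2820434570312, 334.648681640625), (18.32840919494629, 55.065155029296875), 3.4731576442718506)
side 460 z 81.6 ((523.5797729492188, 372.591552734375), (78.00433349609375, 192.27777099609375), 66.44195556640625)
 fin 215 [[494.8 301.1  31.7]
 [537.5 354.8  63.6]
 [592.3 364.5  79.9]]
 fintop 65 [[531.7 302.   61.4]
 [538.1 326.6  74.1]
 [546.7 359.5  77.7]] ((545.388916015625, 330.1678161621094), (62.04879379272461, 52.019775390625), 86.83982849121094)
[346. 188.] 149 ORANGE ((333.9339904785156, 102.61463165283203), (103.76950073242188, 26.43637466430664), 57.08858871459961)
[303. 194.] 171 white ((483.8733215332031, -15.434272766113281), (7.982301712036133, 89.68428039550781), 82.5087661743164)
[366. 210.] 208 ORANGE ((402.8993225097656, 229.4750213623047), (100.49266815185547, 31.707611083984375), 84.99949645996094)
[]
```

View pics/scene10.png

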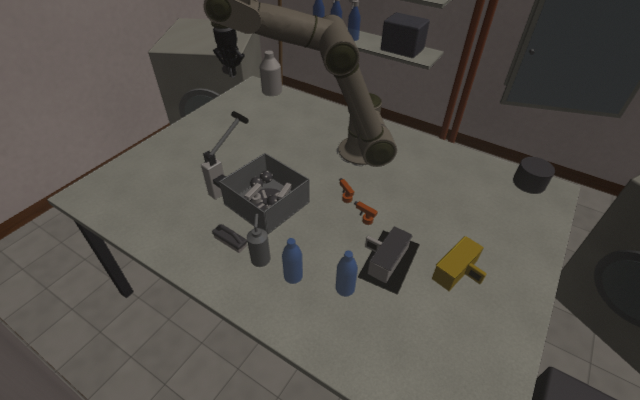

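View pics/wrist26.png

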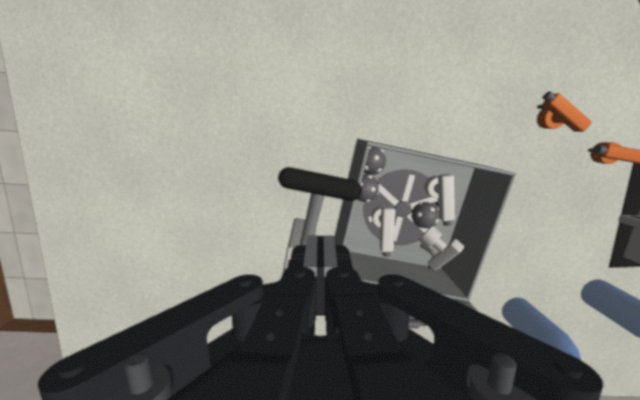

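View pics/side11.png

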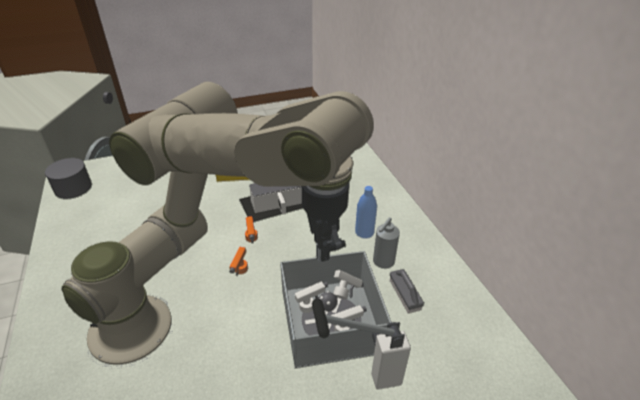

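```bash
python3 -c "
from rig import ctrl
print(ctrl.finish_job())"
```

```text
the job is handed in; nothing more can be done
None
```

I did every part of the task and handed the job in at about 69 s of the 210 s. It reported no verdict, so what follows rests on my own last checks.

- **Box and balls:** The move tool cannot tilt the gripper directly, so I leaned it about 58° by pushing against the arm's reach limit. I then turned the box over above the tub, to a tilt of about 117°. The lid opened, but only two of the three balls stayed in. The third rolled onto the counter behind the tub. I stood the box back on its mat and let go of it, brought the gripper upright again, and put the third ball in the tub.
- **Trigger heads:** I put all three white heads in the tub. One of them had been knocked about 26 mm aside during the run, so I found its position again first. I left both orange look-alikes alone.
- **Lever:** I made three strokes. In the first, my fingertip slipped off the crossbar onto the lever's shaft at about 0.70 rad. I pressed further to about 0.81 rad by camera estimate, then another 8 mm that I did not measure. The second and third strokes reached about 0.87 and 0.85 rad. After each one the lever came back to about 0.

**Last checks:**
- All three balls and three heads are inside the tub; before the strokes, the highest measured point was about 82 mm. One head lies tipped against the far corner but within the limits.
- The box is upright on its mat with its lid shut, a few millimetres from the mat's centre.
- The lever is up and the gripper is clear of everything.
- The pictures show the bystanders standing where they were; I did not measure their shifts separately.

Some network readings were false, such as the yellow box reported as the flip-top box. I set those aside after checking them against the pictures.

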